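# Clear the panel nest and slide the play panel home

### The job

The orange scraper was left in the pocket of the blue nest: slide it blade first into the slot of the green-topped rack until its handle meets the cover. Then slide the wooden play panel along the nest's deck into the pocket, tongue first and without lifting it, until it lies flat and square on the pocket floor. Leave the glue bottle, tape roll and red hold where they are.

Things in the scene. Friction and masses are not known exactly. Their poses are not given: they have to be found in the camera images.
- nest: Fixed blue nest, 210 (x) x 340 (y) mm; origin at its underside centre, on the bench. Slick deck, top z 20 mm; staging deck y -170..20, x -105..105. Pocket 8 mm deep (white floor z 12), upright walls: rectangle x -83..83, y 20..116, plus tongue recess x -53..53, y 116..146. A toggle clamp 85 mm high stands on an ear at x -190..-105, y 45..95.
- nest_seat (a point): Point on the pocket floor (nest frame x 0, y 68, z 12 mm) where the panel's origin lies when seated centrally; axes as the nest's.
- panel: Loose wooden panel with flat coloured inlays, 12 mm thick, 0.14-0.28 kg: rectangle 160 (x) x 90 (y) mm with a tongue x -50..50, y 45..75 mm. Origin at the centre of the rectangle's underside. Starts on the staging deck, within 0.4 rad of the nest's yaw, tongue to the pocket. Seated it has 3 mm play all round, stands 4 mm above the deck.
- scraper: Loose scraper, 120 mm long along x, 0.13 kg, flat in the pocket at the start; origin at mid-length on its underside. Steel blade 50 x 50 x 4 mm at x 10..60 mm; orange and black handle at x -60..10 mm, 22 mm wide (y), 26 mm high (z 0..26).
- scraper_shoulder (a point): Foot of the handle's front face on the scraper (scraper frame x 10, y 0, z 0 mm); axes as the scraper's.
- rack: Fixed scraper rack, 130 (x) x 90 (y) x 51 mm; origin at its underside centre. Plywood shelf, top z 30 mm; green cover over x 5..65. Under the cover a level slot open to -x at x 5: y -32..32, z 30..41, 54 mm deep. The bare shelf in front (x -65..5) carries the handle. Stands left or right of the nest.
- rack_mouth (a point): Middle of the slot's lower front edge (rack frame x 5, y 0, z 30 mm); axes as the rack's, x into the slot.
- carton: Fixed open carton with coloured parts, 130 x 110 x 60 mm, origin at the centre of its underside; on the other side of the nest from the rack. Not part of the job.
- glue: Loose white glue bottle with a red cap, 52 mm across, 130 mm high, origin at the centre of its underside. Leave alone.
- tape: Loose amber tape roll lying flat, 90 mm across, 30 mm high, origin at the centre of its underside. Leave alone.
- hold: Loose red plastic hold lying flat, 88 x 44 x 25 mm, long along x, origin at the centre of its underside. Leave alone.

How it is judged:
By the outcome, as a careful person would: the job done as asked, in the order asked, and still so for the second after the job is handed in, with the robot touching nothing.
It also fails if it takes over 72 s, if anything falls off the work surface, if the arm or the gripper's body presses on something with over 40 N, if the wrist force passes 120 N, or if a joint passes its speed limit or range.

### The arm

A 6-joint arm with a two-finger parallel gripper is mounted at the origin on the work surface. World frame = base frame: x ahead of the robot, y to its left, z up, the work surface at z = 0. Lengths are in m, angles in rad, forces in N, time in s.
With the tool pointing down it reaches from about 0.25 to 0.725 m from the base axis. Payload 4 kg.
Tool frame: the origin (TCP) lies on the centre line of the jaws, within the pads' length; the fingertips stand 22 mm ahead of it and the grasp point (between the pads) lies 3 mm ahead of it (bot.tip_reach is the distance from the TCP to the fingertips, in m); z points along the fingers, y is the line along which they close (so a half turn about z gives the same grasp; the last joint's range is limited). The gripper opens to 85 mm and grips with 20 to 120 N. Pads are 22 mm wide; open, the fingers measure 114 mm over their backs; the gripper's body (76 mm by 85 mm) begins 54 mm behind the grasp point. The pads swing forward as they close: fully open they stand 13 mm farther back than shut.
Start: joints at [-1.15, 0.241, 0.005, 1.335, 0, 1.571], TCP at [0.204, -0.456, 0.222] pointing down, gripper open.
Joint ranges: [-2.72, 2.72], [-1.05, 1.87], [-1.09, 1.28], [-1.99, 2.15], [-1.42, 1.44], [-3.14, 3.14]. Speed limits (rad/s): [2.79, 2.79, 3.14, 3.14, 3.14, 3.14].

### API

Orientations are given as a unit quaternion [x, y, z, w].
In Python, from workcell import bot gives the robot as it stands. The module is installed in compiled form; this text tells all that it offers.
- The arm moves only by the tool apply_moves, never from a script. Its argument "commands" is a list of rows, each a list of 4 numbers: the shift along the tool's x, y, z scaled (see below), then the turn about the tool's z scaled (see below). In form: [[tx, ty, tz, roll], ...]. A call has exactly 5 rows; each row shifts and turns the commanded pose from where the row before left it, along the tool's axes as they then stand; what a row does not reach is not made up. The controller multiplies each number of a shift by 20 mm and each number of a turn by 60 degrees. A row lasts 1/12 s, in which the tool goes at most 41.7 mm and 7.16 degrees, less where a joint would pass 70% of its speed; a pose out of reach is approached as far as the arm can. A call with a number of a shift or a turn outside -1 to 1 is refused whole. A call with a gripper value outside its range is refused whole. "claw" is the closure, from 0 (fully open) to 1 (shut), set as the call begins (left out, the last holds). The fingers move at their own pace and stop on an object; the grip force is fixed at half the most. Time passes only in rows, so rows that do not move let the fingers close, or fill a call up. It gives the time, the measured TCP pose, the force, the opening and the grip force at its end, in the units of the state.
- bot.get_obs(): the state, without advancing time (a new reading comes with each control period).
- bot.camera(name): name is "side" or "top" or "wrist"; returns a dict with "image" (480x640x3 uint8, blue, green, red), "camera_matrix" (3x3 intrinsics, pixels), "R" (3x3) and "t" (3): a world point X has camera coordinates R X + t. Camera axes: x right, y down, z forward; pixel columns grow to the right and rows downward; lengths in m; the calibration is good to about 2 mm. A picture is of the moment at which its call begins. There is no depth.
- bot.job_done(): hands the job in; it is judged then, once.
The state is a dict: "clock": time; "joint_pos": joint angles; "joint_vel": joint speeds; "tau": joint torques, N m; "eef_pos": TCP position; "tool_rot": TCP orientation; "ft_force": force on the tool from outside, world axes, zero at the start; "ft_torque": the same for the moment, N m; "grip_width": finger opening in m; "grasp_force": force on a finger pad.
Only numpy, scipy, OpenCV 4.12 (cv2) and the standard library are available. Lean on these libraries where they do the work, as an engineer would, in place of code of your own. Each camera call takes 0.05 s, during which the arm holds its last target. There are 200 camera calls.

## Working session

There is one attempt and no reset: what is moved stays moved. The work goes in short steps, Python scripts to look and compute and a tool call to move; the robot and the scene stay as the last step left them, time stands still between calls to the robot, and variables do not carry over. Pictures are saved under pics/ and viewed, at most 10 in all, crops included, and the job is handed in when it is done.

Besides the shell and the picture viewer there is one more tool, called after "Request:" by a JSON object that holds its "api" and its "payload", one argument or row to a line. apply_moves: Moves the arm, as the interface text tells. Shifts and turns lie within -1 to 1; 1 stands for 20 mm of shift or 60 degrees of turn. Its arguments: {"type":"object","properties":{"commands":{"type":"array","items":{"type":"array","items":{"type":"number","minimum":-1,"maximum":1}}},"claw":{"type":"number"}},"required":["commands"]}

```bash
mkdir -p pics
cat > h.py <<'E'
import numpy as np, cv2
from workcell import bot
def cam(n,save=None):
    c=bot.camera(n)
    if save: cv2.imwrite('pics/'+save,c['image'])
    return c
def ray(c,uv,z):
    K,R,t=[np.array(c[k],float) for k in('camera_matrix','R','t')]
    d=R.T@np.linalg.inv(K)@np.array([uv[0],uv[1],1.]); o=-R.T@t
    return (o+d*(z-o[2])/d[2])
def proj(c,X):
    K,R,t=[np.array(c[k],float) for k in('camera_matrix','R','t')]
    p=K@(R@np.array(X,float)+t); return p[:2]/p[2]
E
python3 - <<'E'
from h import *
a=cam('top','top.png');b=cam('side','side.png')
for c in(a,b): print(-np.array(c['R']).T@c['t'],c['R'][2],c['camera_matrix'][0][0])
o=bot.get_obs();print(o['clock'],o['eef_pos'],o['tool_rot'],o['grip_width'])
E
```

```text
[0.39943433 0.00288779 1.08919935] [ 0.16250298 -0.012678   -0.9866266 ] 492.4788562033595
[0.06684662 0.84863378 0.60988577] [ 0.4556069  -0.75095196 -0.47800994] 491.5779353490212
0.1 [ 0.20399948 -0.4558566   0.2208985 ] [ 9.77946438e-01  2.08853736e-01 -2.01635384e-04 -9.17286440e-04] 0.08530497355127686
```

View pics/top.png

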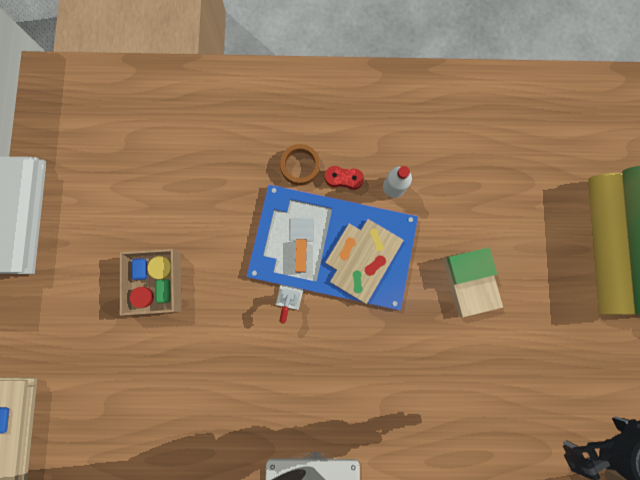

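View pics/side.png

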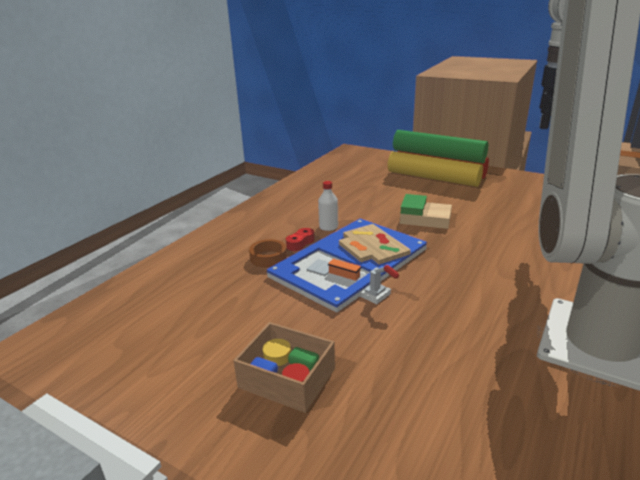

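The top view has world +x up and +y left. The nest is centred near (333,248), with the pocket to the left and the clamp at (287,300). The scraper handle is at (301,255) with its blade pointing up, and the panel is at (365,260). The rack is at (475,282), and its slot opens downwards, towards the robot.

```bash
cat >> h.py <<'E'
def mask(c,lo,hi,roi):
    x0,y0,x1,y1=roi; h=cv2.cvtColor(c['image'],cv2.COLOR_BGR2HSV); m=cv2.inRange(h,np.array(lo),np.array(hi))
    k=np.zeros_like(m);k[y0:y1,x0:x1]=m[y0:y1,x0:x1];return k
def rect(c,m,z,hull=True):
    "rectangle in the world plane z round the largest blob"
    cs=sorted(cv2.findContours(m,cv2.RETR_EXTERNAL,cv2.CHAIN_APPROX_NONE)[0],key=cv2.contourArea)
    p=np.array([ray(c,q,z)[:2] for q in cs[-1][:,0,:]])*1000
    (cx,cy),(w,h),a=cv2.minAreaRect(p.astype(np.float32)); return np.round([cx,cy,w,h,a],1)
E
python3 - <<'E'
from h import *
c=cam('top')
print('nest',rect(c,mask(c,(105,120,60),(125,255,255),(230,170,430,320)),.02))
print('green',rect(c,mask(c,(50,80,40),(85,255,255),(440,240,510,300)),.051))
print('orange',rect(c,mask(c,(5,150,120),(14,255,255),(290,232,312,275)),.038))
print('proj tcp',proj(c,bot.get_obs()['eef_pos']))
im=c['image']
A=cv2.resize(im[175:325,235:435],None,fx=4,fy=4,interpolation=cv2.INTER_CUBIC)
cv2.imwrite('pics/nest.png',A)
B=cv2.resize(im[240:325,435:515],None,fx=7,fy=7,interpolation=cv2.INTER_CUBIC)
cv2.imwrite('pics/rack.png',B)
E
```

```text
nest [539.  -38.6 339.2 209.8  78.5]
green [ 496.8 -331.5   58.7   94.1   13.7]
orange [516.2  31.5  69.   19.3   0.9]
proj tcp [583.74107562 430.49188739]
```

View pics/nest.png

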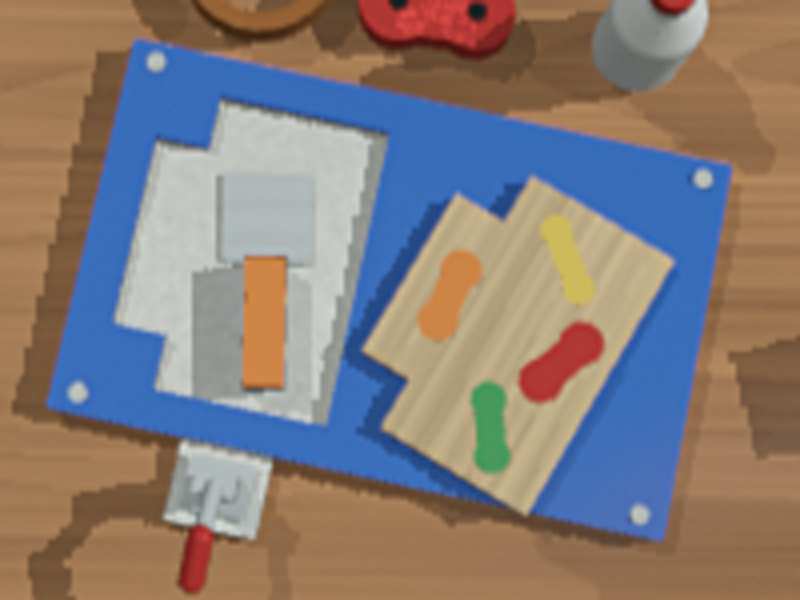

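View pics/rack.png

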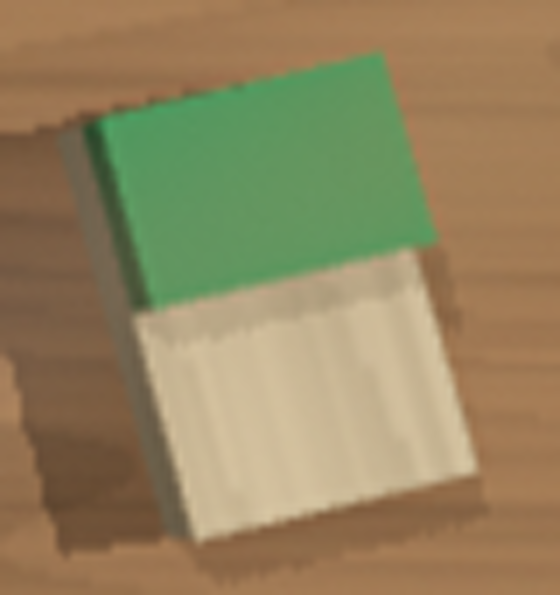

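The nest crop shows the pocket with the handle at (265,320) and the blade at (265,218). The panel corners are at (533,178), (675,262), (528,515) and (382,428), with the tongue at (460,195) and (363,352). The rack crop shows the cover front edge from (150,308) to (437,242) and the shelf front edge from (200,540) to (478,470).

```bash
cat >> h.py <<'E'
def state():
    o=bot.get_obs();q=o['tool_rot'];psi=2*np.arctan2(q[1],q[0])
    return o,np.array(o['eef_pos'])*1000,(psi+np.pi)%(2*np.pi)-np.pi
def go(x,y,z,yawdeg):
    "units of shift/turn from the measured pose (shift in axes after the turn, and in present axes)"
    o,p,psi=state(); d=np.array([x,y,z])-p
    for n,a in(('now',psi),('after',np.radians(yawdeg))):
        print(n,np.round([(d@[np.cos(a),np.sin(a),0])/20,(d@[np.sin(a),-np.cos(a),0])/20,-d[2]/20],3))
    print('roll',round((np.degrees(psi)-yawdeg)/60,4),'at',np.round(p,1),round(np.degrees(psi),2),'F',np.round(o['ft_force'],1),'t',round(o['clock'],2))
N0=np.array([539.,-38.6]); NY=np.radians(-11.5)
def nest(p): # world mm -> nest mm
    c,s=np.cos(NY),np.sin(NY); return np.array([[c,s],[-s,c]])@(np.array(p)[:2]-N0)
def unnest(p):
    c,s=np.cos(NY),np.sin(NY); return np.array([[c,-s],[s,c]])@np.array(p)+N0
E
python3 - <<'E'
from h import *
c=cam('top')
f=lambda u,v,k,o,z: np.round(ray(c,((u+.5)/k-.5+o[0],(v+.5)/k-.5+o[1]),z)[:2]*1000,1)
R=(435,240)
for n,u,v,z in(('covFL',150,308,.051),('covFR',437,242,.051),('covBL',100,115,.051),('covBR',383,52,.051),('shL',200,540,.03),('shR',478,470,.03)): print(n,f(u,v,7,R,z))
N=(235,175)
P=[f(u,v,4,N,.032) for u,v in((533,178),(675,262),(528,515),(382,428),(460,195),(363,352))]
print(*P); print('nestframe',*[np.round(nest(p),1) for p in P],'centre',nest(np.mean(P[:4],0)))
for u,v in((218,175),(313,175),(265,265)): print('blade',f(u,v,4,N,.016))
for u,v in((244,257),(286,257),(284,388),(243,388)): print('handle',f(u,v,4,N,.038))
for u,v in((220,102),(386,135),(328,425),(157,390)): print('pocket',np.round(nest(f(u,v,4,N,.02)),1))
print(bot.tip_reach)
E
```

```text
covFL [ 458.  -297.3]
covFR [ 478.8 -385.1]
covBL [ 516.2 -284.1]
covBR [ 536.5 -371.4]
shL [ 389.2 -316.2]
shR [ 411.1 -402.2]
[ 597.2 -114.2] [ 551.8 -191.2] [ 415.  -110.6] [460.2 -32.6] [587.3 -74.3] [500.9 -22.1]
nestframe [ 72.1 -62.5] [  43. -147.] [-107.2  -95.3] [-78.4  -9.8] [ 54.4 -25.4] [-40.6   8.6] centre [-17.62500744 -78.64263546]
blade [599.7  58.6]
blade [600.4   6.1]
blade [549.7  31.8]
handle [550.8  42.6]
handle [551.1  20. ]
handle [480.6  20. ]
handle [480.3  41.8]
pocket [ 79.8 115. ]
pocket [81.1 21.1]
pocket [-82.2  18.8]
pocket [-83.2 113.3]
0.022
```

```bash
python3 -c "
from h import *
go(512,31,130,0)"
```

```text
now [ 24.    -15.936   4.557]
after [ 15.396 -24.35    4.557]
roll 0.4018 at [ 204.1 -456.   221.1] 24.11 F [-1.4  1.1 -0. ] t 0.2
```

Request:
{"api": "apply_moves", "payload": {
  "commands": [
    [0,0,0,0.1],
    [0,0,0,0.1],
    [0,0,0,0.1],
    [0,0,0,0.1],
    [0,0,0,0.002]
  ],
  "claw": 0.5
}}

```text
clock: 0.62
eef_pos: [0.2042, -0.4562, 0.2214]
tool_rot: [1.0, -0.001, -0.0, -0.0]
ft_force: [0.1, -0.7, 0.5]
grip_width: 0.0425
grasp_force: 0.0
```

Request:
{"api": "apply_moves", "payload": {
  "commands": [
    [0.61,-0.97,0.1,0],
    [0.61,-0.97,0.1,0],
    [0.61,-0.97,0.1,0],
    [0.61,-0.97,0.1,0],
    [0.61,-0.97,0.1,0]
  ]
}}

```text
clock: 1.03
eef_pos: [0.2656, -0.3584, 0.2115]
tool_rot: [1.0, 0.001, -0.0, -0.0]
ft_force: [1.2, -0.8, -0.4]
grip_width: 0.0427
grasp_force: 0.0
```

Request:
{"api": "apply_moves", "payload": {
  "commands": [
    [0.61,-0.97,0.1,0],
    [0.61,-0.97,0.1,0],
    [0.61,-0.97,0.1,0],
    [0.61,-0.97,0.1,0],
    [0.61,-0.97,0.1,0]
  ]
}}

```text
clock: 1.45
eef_pos: [0.3267, -0.2614, 0.2016]
tool_rot: [1.0, 0.001, 0.0, 0.0]
ft_force: [1.0, 0.9, -0.3]
grip_width: 0.0426
grasp_force: 0.0
```

Request:
{"api": "apply_moves", "payload": {
  "commands": [
    [0.61,-0.97,0.1,0],
    [0.61,-0.97,0.1,0],
    [0.61,-0.97,0.1,0],
    [0.61,-0.97,0.1,0],
    [0.61,-0.97,0.1,0]
  ]
}}

```text
clock: 1.87
eef_pos: [0.3877, -0.1643, 0.1916]
tool_rot: [1.0, 0.001, 0.0, 0.0]
ft_force: [1.0, -0.2, -0.1]
grip_width: 0.0425
grasp_force: 0.0
```

Request:
{"api": "apply_moves", "payload": {
  "commands": [
    [0.61,-0.97,0.2,0],
    [0.61,-0.97,0.2,0],
    [0.61,-0.97,0.2,0],
    [0.61,-0.97,0.2,0],
    [0.61,-0.97,0.2,0]
  ]
}}

```text
clock: 2.28
eef_pos: [0.4487, -0.0673, 0.1715]
tool_rot: [1.0, 0.001, -0.0, 0.0]
ft_force: [0.3, -0.5, 0.0]
grip_width: 0.0426
grasp_force: 0.0
```

Request:
{"api": "apply_moves", "payload": {
  "commands": [
    [0.61,-0.97,0.3,0],
    [0.61,-0.97,0.3,0],
    [0.61,-0.97,0.3,0],
    [0.61,-0.97,0.3,0],
    [0,0,0,0]
  ]
}}

```text
clock: 2.7
eef_pos: [0.4984, 0.0066, 0.1464]
tool_rot: [1.0, 0.007, -0.0, -0.003]
ft_force: [0.2, 0.1, -0.0]
grip_width: 0.0429
grasp_force: 0.0
```

```bash
python3 -c "
from h import *
go(512,31,38,0);c=cam('wrist','w1.png');print(bot.get_obs()['grip_width'])"
```

```text
now [ 0.695 -1.211  5.42 ]
after [ 0.679 -1.22   5.42 ]
roll 0.0126 at [498.4   6.6 146.4] 0.76 F [ 0.2  0.1 -0. ] t 2.7
0.04272916765264979
```

View pics/w1.png

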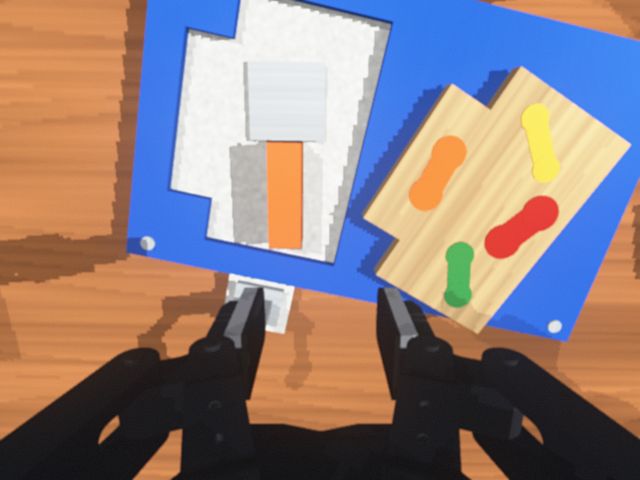

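The wrist view shows the handle centred at about (285,195) and clear of the fingers. The fingertips are at (250,320) and (395,315).

Run:
```python
from h import *
c=cam('wrist')
print('orange',rect(c,mask(c,(3,150,120),(16,255,255),(260,135,312,260)),.038))
f=lambda u,v,z:np.round(ray(c,(u,v),z)[:2]*1000,1)
P=[f(u,v,.032) for u,v in((521,66),(630,145),(479,333),(376,275))]
print(*P,'nest',*[np.round(nest(p),1) for p in P])
print('pocket',*[np.round(nest(f(u,v,.02)),1) for u,v in((392,21),(334,264),(207,238),(171,189))])
go(512,31,38,0)
```

```text
orange [518.8  29.7  21.6  69.4  89.8]
[ 598.9 -116.2] [ 552.7 -193.2] [ 416.  -113.1] [460.9 -34.9] nest [ 74.2 -64.1] [  44.2 -148.8] [-105.7  -97.5] [-77.3 -11.9]
pocket [84.3 17.8] [-79.9  17.4] [-79.8 110.8] [-49.7 140. ]
now [ 0.775 -1.319  5.46 ]
after [ 0.762 -1.326  5.46 ]
roll 0.0093 at [496.8   4.5 147.2] 0.56 F [-0.6 -0.6 -0.2] t 2.8
```

Request:
{"api": "apply_moves", "payload": {
  "commands": [
    [0.38,-0.66,0.5,0],
    [0.38,-0.66,0.5,0],
    [0,0,1,0],
    [0,0,1,0],
    [0,0,0.6,0]
  ]
}}

```text
clock: 3.22
eef_pos: [0.5113, 0.0179, 0.0733]
tool_rot: [1.0, 0.013, -0.001, -0.008]
ft_force: [-0.6, -0.4, -0.2]
grip_width: 0.0428
grasp_force: 0.0
```

```bash
python3 -c "
from h import *
go(512,31,38,0);go(512,31,38,0)"
```

```text
now [ 0.052 -0.652  1.763]
after [ 0.035 -0.653  1.763]
roll 0.0253 at [511.3  17.9  73.3] 1.52 F [-0.6 -0.4 -0.2] t 3.22
now [ 0.052 -0.652  1.763]
after [ 0.035 -0.653  1.763]
roll 0.0253 at [511.3  17.9  73.3] 1.52 F [-0.6 -0.4 -0.2] t 3.22
```

```bash
python3 -c "
from h import *
o=bot.get_obs();print(np.round(o['joint_pos'],3),np.round(o['joint_vel'],2),np.round(o['tau'],1))
cam('side','s1.png');o=bot.get_obs();print(np.round(o['joint_pos'],3),o['eef_pos'])"
```

```text
[ 0.026  0.38  -0.21   0.984  0.015  3.141] [ 0.    0.15 -0.18 -0.32  0.    0.01] [  0.  -41.7  23.    0.1   0.1  -0. ]
[ 0.026  0.382 -0.212  0.983  0.015  3.141] [0.50969145 0.01791708 0.07134042]
```

Joint 6 has reached its range limit, so I'll use the equivalent grasp half a turn away.

Request:
{"api": "apply_moves", "payload": {
  "commands": [
    [0,0,0,-0.115],
    [0,0,0,-0.115],
    [0,0,0,-0.115],
    [0,0,0,-0.115],
    [0,0,0,-0.115]
  ]
}}

```text
clock: 3.68
eef_pos: [0.5126, 0.0179, 0.0758]
tool_rot: [0.95, 0.312, 0.002, -0.007]
ft_force: [0.1, 0.0, -0.5]
grip_width: 0.0429
grasp_force: 0.0
```

Request:
{"api": "apply_moves", "payload": {
  "commands": [
    [0,0,0,-0.115],
    [0,0,0,-0.115],
    [0,0,0,-0.115],
    [0,0,0,-0.115],
    [0,0,0,-0.115]
  ]
}}

```text
clock: 4.1
eef_pos: [0.5126, 0.0179, 0.0759]
tool_rot: [0.815, 0.58, 0.004, -0.006]
ft_force: [0.0, 1.0, -0.6]
grip_width: 0.0426
grasp_force: 0.0
```

Request:
{"api": "apply_moves", "payload": {
  "commands": [
    [0,0,0,-0.115],
    [0,0,0,-0.115],
    [0,0,0,-0.115],
    [0,0,0,-0.115],
    [0,0,0,-0.115]
  ]
}}

```text
clock: 4.52
eef_pos: [0.5126, 0.0179, 0.0759]
tool_rot: [0.606, 0.795, 0.006, -0.005]
ft_force: [-0.5, 0.6, -0.0]
grip_width: 0.0426
grasp_force: 0.0
```

Request:
{"api": "apply_moves", "payload": {
  "commands": [
    [0,0,0,-0.115],
    [0,0,0,-0.115],
    [0,0,0,-0.115],
    [0,0,0,-0.115],
    [0,0,0,-0.115]
  ]
}}

```text
clock: 4.93
eef_pos: [0.5126, 0.0179, 0.0759]
tool_rot: [0.343, 0.939, 0.007, -0.003]
ft_force: [0.0, -0.4, 0.1]
grip_width: 0.0427
grasp_force: 0.0
```

Request:
{"api": "apply_moves", "payload": {
  "commands": [
    [0,0,0,-0.115],
    [0,0,0,-0.115],
    [0,0,0,-0.115],
    [0,0,0,-0.115],
    [0,0,0,-0.115]
  ]
}}

```text
clock: 5.35
eef_pos: [0.5126, 0.0179, 0.0759]
tool_rot: [0.049, 0.999, 0.008, -0.0]
ft_force: [0.6, -0.2, -0.9]
grip_width: 0.0427
grasp_force: 0.0
```

```bash
python3 -c "
from h import *
go(512,31,38,180);print(bot.get_obs()['joint_pos'],bot.get_obs()['tool_rot'])"
```

```text
now [0.095 0.648 1.894]
after [0.031 0.654 1.894]
roll -0.0942 at [512.6  17.9  75.9] 174.35 F [ 0.6 -0.2 -0.9] t 5.35
[ 0.02562921  0.37728103 -0.20618736  0.98703842  0.01523772  0.12430052] [ 4.93131111e-02  9.98754299e-01  7.60823051e-03 -4.26255925e-04]
```

Request:
{"api": "apply_moves", "payload": {
  "commands": [
    [0,0,0,-0.094],
    [0.015,0.31,0,0],
    [0.015,0.31,0.5,0],
    [0,0,0.7,0],
    [0,0,0.65,0]
  ]
}}

```text
clock: 5.77
eef_pos: [0.512, 0.032, 0.0383]
tool_rot: [0.004, 1.0, 0.008, 0.0]
ft_force: [-0.2, 0.7, 0.4]
grip_width: 0.0426
grasp_force: 0.0
```

Request:
{"api": "apply_moves", "payload": {
  "commands": [
    [0,0,0,0],
    [0,0,0,0],
    [0,0,0,0],
    [0,0,0,0],
    [0,0,0,0]
  ],
  "claw": 1
}}

```text
clock: 6.18
eef_pos: [0.5125, 0.0312, 0.0398]
tool_rot: [0.003, 1.0, 0.008, 0.001]
ft_force: [0.0, 0.1, -0.5]
grip_width: 0.0003
grasp_force: 0.0
```

```bash
python3 -c "
from h import *
go(512,31,38,180);print(bot.get_obs()['joint_pos'],bot.get_obs()['tool_rot'])"
```

```text
now [ 0.023 -0.01   0.091]
after [ 0.024 -0.01   0.091]
roll -0.0062 at [512.5  31.2  39.8] 179.63 F [ 0.   0.1 -0.5] t 6.18
[ 0.05164736  0.41956357 -0.25088027  0.89843079  0.01503303  0.05813457] [3.23628645e-03 9.99966053e-01 7.55783383e-03 5.46997829e-04]
```

Run:
```python
from h import *
c=cam('wrist');s=cam('side')
A=s['image'][200:320,240:460];A=cv2.resize(A,None,fx=3.5,fy=3.5)
cv2.imwrite('pics/w2.png',np.vstack([cv2.resize(c['image'],(400,300)),A[:290,150:550]]))
```

```text
(no output)
```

View pics/w2.png

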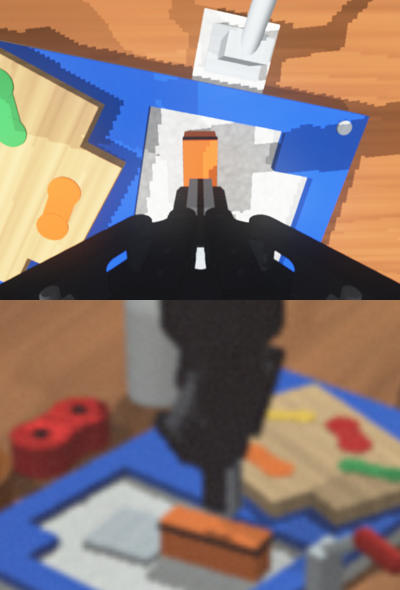

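Run:
```python
from h import *
s=cam('side')
p=np.array(bot.get_obs()['eef_pos']);print(p)
f=lambda q:np.round([(q[0]-240)*3.5-150,(q[1]-200)*3.5+300])
for X in([p[0],p[1],p[2]-.022],p,[.512,.031,.038],[.477,.031,.038],[.512,.0,.018],[.512,.0,.038]): print(X,f(proj(s,X)))
```

```text
[0.51218902 0.03112691 0.03963057]
[np.float64(0.5121890193037426), np.float64(0.03112691358558679), np.float64(0.0176305715822484)] [222. 557.]
[0.51218902 0.03112691 0.03963057] [222. 528.]
[0.512, 0.031, 0.038] [222. 530.]
[0.477, 0.031, 0.038] [272. 544.]
[0.512, 0.0, 0.018] [245. 534.]
[0.512, 0.0, 0.038] [245. 508.]
```

Run:
```python
from h import *
c=cam('wrist');s=cam('side')
p=np.array(bot.get_obs()['eef_pos'])
for dz in(-.022,-.012,0,.01,.02): print(dz,proj(c,p+[0,0,dz])*.625, proj(s,p+[0,0,dz]))
print(proj(c,[.481,.031,.038])*.625,proj(c,[.551,.031,.038])*.625)
A=cv2.resize(s['image'][225:285,315:375],None,fx=5,fy=5,interpolation=cv2.INTER_CUBIC)
B=c['image'][180:480,170:470]
cv2.imwrite('pics/w3.png',np.hstack([A,B]))
```

```text
-0.022 [200.71559708 171.36738392] [346.42666465 273.56203765]
-0.012 [200.94017062 176.84180678] [346.39554409 269.76676799]
0 [201.24395156 184.24706625] [346.35783893 265.16848163]
0.01 [201.53129375 191.25159894] [346.32611333 261.29942403]
0.02 [201.85622493 199.17243698] [346.29410685 257.3961132 ]
[200.81868101 137.84682073] [201.31732222 234.28112092]
```

View pics/w3.png

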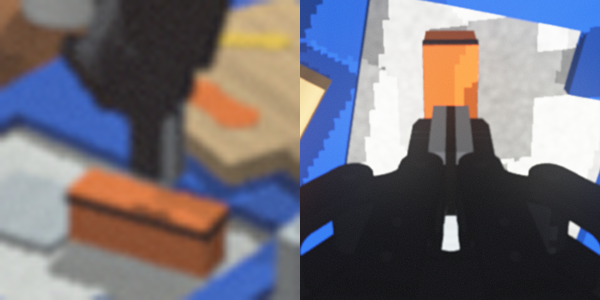

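Run:
```python
from h import *
c=cam('wrist');R,t=np.array(c['R']),np.array(c['t'])
o=bot.get_obs();p=np.array(o['eef_pos']);print('cam pos rel tcp',-R.T@t-p,'axis',R[2],'f',c['camera_matrix'][0][0])
for dz in(-.022,0,.01,.02):
  q=R@(p+[0,0,dz])+t; print(dz,'depth',q[2],'px of 43mm',492*.0427/q[2])
print(o['ft_force'],o['tau'],o['grip_width'])
```

```text
cam pos rel tcp [-0.0715009  -0.00235593  0.15150484] axis [ 0.28452297  0.01147533 -0.95860054] f 406.02497783423223
-0.022 depth 0.18669251714734608 px of 43mm 112.52941639551216
0 depth 0.1656033052768675 px of 43mm 126.85978679517687
0.01 depth 0.15601729988119545 px of 43mm 134.65429805539222
0.02 depth 0.14643129448552336 px of 43mm 143.46933197450463
[-0.28707564  0.44265132  0.1865942 ] [ 4.93660787e-03 -4.10583186e+01  2.06034708e+01 -6.96549512e-03
  4.85504523e-02  8.68680963e-04] 8.021954999644215e-06
```

Side and wrist views agree that the fingers closed just above the handle. The tips appear at z ≈ 50 mm, at side crop (155,182), although the TCP reads 40 mm. I'll open and go lower in steps while watching the force.

Request:
{"api": "apply_moves", "payload": {
  "commands": [
    [0,0,0,0],
    [0,0,0,0],
    [0,0,0,0],
    [0,0,0,0],
    [0,0,0,0]
  ],
  "claw": 0.5
}}

```text
clock: 6.9
eef_pos: [0.5117, 0.0311, 0.039]
tool_rot: [0.003, 1.0, 0.007, -0.0]
ft_force: [-0.6, 0.2, -0.4]
grip_width: 0.0423
grasp_force: 0.0
```

Request:
{"api": "apply_moves", "payload": {
  "commands": [
    [0,0,0.2,0],
    [0,0,0.2,0],
    [0,0,0.2,0],
    [0,0,0.2,0],
    [0,0,0.1,0]
  ]
}}

```text
clock: 7.32
eef_pos: [0.5111, 0.0314, 0.0201]
tool_rot: [0.003, 1.0, 0.007, -0.001]
ft_force: [-0.1, 0.1, 0.3]
grip_width: 0.0428
grasp_force: 0.0
```

Run:
```python
from h import *
s=cam('side');o=bot.get_obs();print(o['eef_pos'],o['ft_force'])
A=cv2.resize(s['image'][225:285,315:375],None,fx=5,fy=5,interpolation=cv2.INTER_CUBIC)
cv2.imwrite('pics/w4.png',A)
```

```text
[0.51096591 0.03139167 0.01997084] [-0.62210951 -0.44507308 -1.01204454]
```

View pics/w4.png

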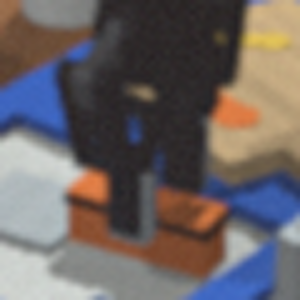

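The tips now straddle the handle, with the near one at crop (130,240), so z ≈ 31 mm. I'll go 10 mm lower and close.

Request:
{"api": "apply_moves", "payload": {
  "commands": [
    [0,0,0.1,0],
    [0,0,0.1,0],
    [0,0,0.1,0],
    [0,0,0.1,0],
    [0,0,0.1,0]
  ]
}}

```text
clock: 7.78
eef_pos: [0.5118, 0.0315, 0.011]
tool_rot: [0.003, 1.0, 0.007, -0.0]
ft_force: [-0.1, 0.7, -0.1]
grip_width: 0.0423
grasp_force: 0.0
```

Request:
{"api": "apply_moves", "payload": {
  "commands": [
    [0,0,0,0],
    [0,0,0,0],
    [0,0,0,0],
    [0,0,0,0],
    [0,0,0,0]
  ],
  "claw": 1
}}

```text
clock: 8.2
eef_pos: [0.5119, 0.0315, 0.0112]
tool_rot: [0.003, 1.0, 0.007, -0.0]
ft_force: [0.3, -0.1, 0.2]
grip_width: 0.0205
grasp_force: 60.2
```

Request:
{"api": "apply_moves", "payload": {
  "commands": [
    [0,0,-0.5,0],
    [0,0,-0.8,0],
    [0,0,-0.9,0],
    [0,0,-0.9,0],
    [0,0,-0.9,0]
  ]
}}

```text
clock: 8.62
eef_pos: [0.5114, 0.0303, 0.0923]
tool_rot: [0.003, 1.0, 0.007, -0.0]
ft_force: [0.4, -0.0, -1.9]
grip_width: 0.0207
grasp_force: 60.0
```

Request:
{"api": "apply_moves", "payload": {
  "commands": [
    [0,0,0,-0.076],
    [0,0,0,-0.076],
    [0,0,0,-0.076],
    [0,0,0,0],
    [0,0,0,0]
  ]
}}

```text
clock: 9.03
eef_pos: [0.5117, 0.0303, 0.0915]
tool_rot: [-0.115, 0.993, 0.007, 0.001]
ft_force: [-0.4, 0.7, -1.3]
grip_width: 0.0204
grasp_force: 60.0
```

```bash
python3 -c "
from h import *
go(372,-364.6,60,-166.3);print(bot.get_obs()['grip_width'])"
```

```text
now [ 11.314 -17.627   1.573]
after [ 11.462 -17.53    1.573]
roll -0.0081 at [511.7  30.3  91.5] -166.78 F [-0.4  0.7 -1.3] t 9.03
0.020449812695305814
```

Request:
{"api": "apply_moves", "payload": {
  "commands": [
    [0.57,-0.88,0,0],
    [0.57,-0.88,0,0],
    [0.57,-0.88,0,0],
    [0.57,-0.88,0,0],
    [0.57,-0.88,0,0]
  ]
}}

```text
clock: 9.45
eef_pos: [0.4761, -0.0692, 0.0897]
tool_rot: [-0.115, 0.993, 0.007, 0.001]
ft_force: [-0.3, -0.9, -1.5]
grip_width: 0.0204
grasp_force: 60.0
```

Request:
{"api": "apply_moves", "payload": {
  "commands": [
    [0.57,-0.88,0,0],
    [0.57,-0.88,0,0],
    [0.57,-0.88,0,0],
    [0.57,-0.88,0,0],
    [0.57,-0.88,0,0]
  ]
}}

```text
clock: 9.87
eef_pos: [0.4409, -0.1681, 0.0883]
tool_rot: [-0.115, 0.993, 0.007, 0.001]
ft_force: [0.7, -0.1, -1.0]
grip_width: 0.0204
grasp_force: 60.0
```

Request:
{"api": "apply_moves", "payload": {
  "commands": [
    [0.57,-0.88,0,0],
    [0.57,-0.88,0,0],
    [0.57,-0.88,0,0],
    [0.57,-0.88,0,0],
    [0.57,-0.88,0,0]
  ]
}}

```text
clock: 10.28
eef_pos: [0.4057, -0.2668, 0.0868]
tool_rot: [-0.115, 0.993, 0.008, 0.001]
ft_force: [-0.0, -1.0, -0.6]
grip_width: 0.0206
grasp_force: 60.0
```

Request:
{"api": "apply_moves", "payload": {
  "commands": [
    [0.57,-0.88,0,0],
    [0.57,-0.88,0,0],
    [0.57,-0.88,0,0],
    [0.57,-0.88,0,0],
    [0,0,0,0]
  ]
}}

```text
clock: 10.7
eef_pos: [0.3772, -0.3483, 0.0857]
tool_rot: [-0.113, 0.994, 0.006, 0.001]
ft_force: [0.3, 0.7, -1.4]
grip_width: 0.0205
grasp_force: 60.0
```

Run:
```python
from h import *
c=cam('top');s=cam('side')
go(372,-364.6,30,-166.3)
im=c['image']
A=cv2.resize(im[230:340,420:520],(500,550),interpolation=cv2.INTER_CUBIC)
B=cv2.resize(s['image'][160:260,380:480],(300,300),interpolation=cv2.INTER_CUBIC)
D=np.zeros((550,300,3),np.uint8);D[:300]=B
cv2.imwrite('pics/r1.png',np.hstack([A,D]))
```

```text
now [ 0.498 -0.874  2.772]
after [ 0.506 -0.869  2.772]
roll -0.009 at [ 377.7 -345.3   85.4] -166.84 F [-0.5 -0.2 -0.8] t 10.8
```

View pics/r1.png

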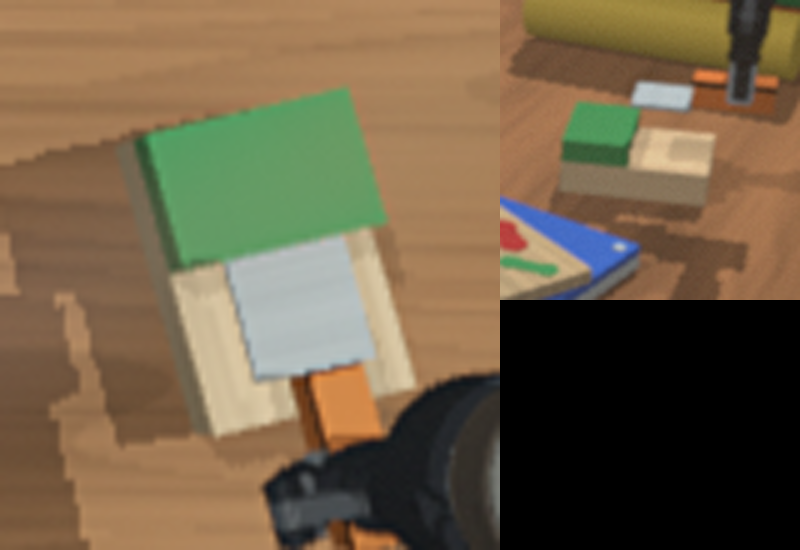

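The crop shows the blade corners at (230,260), (342,238), (257,380) and (374,357). The scraper is firmly held and roughly parallel to the rack.

Run:
```python
from h import *
c=cam('top')
f=lambda u,v,z: ray(c,((u+.5)/5-.5+420,(v+.5)/5-.5+230),z)[:2]*1000
for z in(.08,.088,.095):
  P=[f(u,v,z) for u,v in((230,260),(342,238),(257,380),(374,357))]
  print(z,np.linalg.norm(P[0]-P[1]),np.linalg.norm(P[2]-P[3]))
P=[f(u,v,.09) for u,v in((230,260),(342,238),(257,380),(374,357))]
a=(P[0]+P[1])/2;b=(P[2]+P[3])/2;d=a-b;w=P[0]-P[1]
print('tip mid',a,'rear mid',b,'yaw',np.degrees(np.arctan2(d[1],d[0])),np.degrees(np.arctan2(-w[0],w[1])),np.linalg.norm(d))
m=np.array([468.4,-341.2]);th=np.radians(13.7);u=np.array([np.cos(th),np.sin(th)]);n=np.array([-u[1],u[0]])
for q in(a,b): print('rack frame rel mouth',(q-m)@u,(q-m)@n)
# rack edges by mask
K=[rect(c,mask(c,(50,80,40),(85,255,255),(440,230,500,290)),.051)];print(K)
o=bot.get_obs();print(o['eef_pos'],o['clock'])
```

```text
0.08 47.52102171803819 49.264596601853434
0.088 47.144318964506176 48.87407239760382
0.095 46.81470405516567 48.53236371888544
tip mid [ 464.71397059 -328.80050244] rear mid [ 416.78986824 -338.75837696] yaw 11.73813511249432 11.55610600647349 48.947715479652615
rack frame rel mouth -0.6444846154959599 12.919713310453577
rack frame rel mouth -49.56350861702653 14.595404634862772
[array([ 496.9, -331.5,   58. ,   94.6,   13.1])]
[ 0.3778623  -0.34462453  0.08539312] 10.85
```

Request:
{"api": "apply_moves", "payload": {
  "commands": [
    [0.4,-0.35,0,-0.025],
    [0.35,-0.35,0,0],
    [0,0,0.6,0],
    [0,0,0.6,0],
    [0,0,0.4,0]
  ]
}}

```text
clock: 11.27
eef_pos: [0.3667, -0.3611, 0.0525]
tool_rot: [-0.129, 0.992, 0.008, 0.001]
ft_force: [-0.1, 1.1, -1.5]
grip_width: 0.0204
grasp_force: 60.0
```

Request:
{"api": "apply_moves", "payload": {
  "commands": [
    [0,0,0.4,0],
    [0,0,0.4,0],
    [0,0,0.2,0],
    [0,0,0,0],
    [0,0,0,0]
  ]
}}

```text
clock: 11.68
eef_pos: [0.367, -0.3612, 0.0332]
tool_rot: [-0.129, 0.992, 0.008, 0.001]
ft_force: [-0.4, -0.2, -0.5]
grip_width: 0.0206
grasp_force: 60.0
```

Run:
```python
from h import *
c=cam('top')
x0,y0,x1,y1=440,240,515,340
h=cv2.cvtColor(c['image'],cv2.COLOR_BGR2HSV)
for v in (285,290,295,300): print(v,[(u,tuple(int(q) for q in h[v,u])) for u in range(456,500,3)])
go(0,0,0,-166.3)
```

```text
285 [(456, (18, 70, 186)), (459, (18, 68, 194)), (462, (19, 68, 195)), (465, (19, 68, 191)), (468, (20, 69, 191)), (471, (19, 71, 194)), (474, (19, 60, 183)), (477, (30, 15, 158)), (480, (93, 13, 189)), (483, (93, 13, 190)), (486, (19, 65, 211)), (489, (19, 64, 212)), (492, (19, 67, 202)), (495, (20, 63, 215)), (498, (14, 126, 142))]
290 [(456, (19, 66, 205)), (459, (19, 76, 155)), (462, (22, 28, 138)), (465, (86, 11, 188)), (468, (86, 10, 186)), (471, (86, 9, 188)), (474, (90, 11, 190)), (477, (86, 11, 189)), (480, (87, 12, 189)), (483, (86, 11, 190)), (486, (78, 7, 189)), (489, (19, 66, 213)), (492, (19, 66, 205)), (495, (20, 64, 211)), (498, (18, 88, 188))]
295 [(456, (19, 79, 136)), (459, (19, 74, 152)), (462, (19, 78, 154)), (465, (90, 12, 190)), (468, (86, 11, 187)), (471, (86, 11, 185)), (474, (90, 10, 186)), (477, (87, 12, 189)), (480, (87, 12, 190)), (483, (83, 12, 192)), (486, (90, 12, 193)), (489, (19, 67, 208)), (492, (19, 65, 213)), (495, (20, 67, 203)), (498, (20, 63, 216))]
300 [(456, (18, 78, 108)), (459, (19, 67, 205)), (462, (19, 74, 158)), (465, (24, 19, 131)), (468, (86, 11, 191)), (471, (87, 12, 191)), (474, (83, 12, 191)), (477, (90, 11, 191)), (480, (90, 11, 190)), (483, (90, 12, 189)), (486, (90, 12, 189)), (489, (81, 9, 189)), (492, (20, 63, 214)), (495, (20, 65, 205)), (498, (19, 65, 213))]
now [13.12  22.174  1.677]
after [13.556 21.911  1.677]
roll 0.0189 at [ 367.2 -361.5   33.5] -165.17 F [ 1.1  0.4 -1.4] t 11.73
```

```bash
cat >> h.py <<'E'
def blade(c,z):
    r=rect(c,mask(c,(75,5,170),(100,30,255),(445,260,510,320)),z); m=np.array([468.4,-341.2]);th=np.radians(13.7);u=np.array([np.cos(th),np.sin(th)]);n=np.array([-u[1],u[0]])
    print('blade',r,'rel mouth',(r[:2]-m)@u,(r[:2]-m)@n)
E
python3 -c "
from h import *
blade(cam('top'),.038)
c=cam('side');m=mask(c,(75,5,150),(115,60,255),(400,180,460,230));print(cv2.boundingRect(m))
print(rect(c,mask(c,(75,5,150),(115,60,255),(400,180,460,230)),.038))"
```

```text
blade [ 429.7 -344.8   48.5   48.3   15. ] rel mouth -38.45156826974513 5.668059420747891
(429, 205, 18, 8)
[ 434.2 -347.2   45.3   46.4   18.3]
```

Request:
{"api": "apply_moves", "payload": {
  "commands": [
    [0,-0.28,0.05,0.013],
    [0,0,0,0],
    [-0.3,0,0,0],
    [-0.3,0,0,0],
    [-0.3,0,0,0]
  ]
}}

```text
clock: 12.25
eef_pos: [0.3865, -0.3623, 0.0323]
tool_rot: [-0.122, 0.992, 0.007, 0.001]
ft_force: [0.7, -0.1, -1.0]
grip_width: 0.0205
grasp_force: 60.0
```

```bash
python3 -c "
from h import *
blade(cam('top'),.037);go(0,0,0,-166.3)"
```

```text
blade [ 446.1 -347.2   41.7   48.    14.3] rel mouth -23.086574252341176 -0.5478040627225915
now [14.39  22.292  1.622]
after [14.553 22.187  1.622]
roll 0.007 at [ 387.9 -362.2   32.4] -165.88 F [ 1.2  0.3 -1.2] t 12.3
```

Request:
{"api": "apply_moves", "payload": {
  "commands": [
    [-0.4,0,0,0],
    [-0.4,0,0,0],
    [-0.4,0,0,0],
    [-0.4,0,0,0],
    [-0.4,0,0,0]
  ]
}}

```text
clock: 12.72
eef_pos: [0.4257, -0.3524, 0.0324]
tool_rot: [-0.123, 0.992, 0.007, 0.001]
ft_force: [-0.3, 0.2, -1.5]
grip_width: 0.0204
grasp_force: 60.0
```

```bash
cat >> h.py <<'E'
def front(c):
    "handle top (z .058 when held) front face vs mouth"
    m=mask(c,(5,120,80),(16,255,255),(445,270,510,330));cs=sorted(cv2.findContours(m,cv2.RETR_EXTERNAL,cv2.CHAIN_APPROX_NONE)[0],key=cv2.contourArea)
    g=np.array([468.4,-341.2]);th=np.radians(13.7);u=np.array([np.cos(th),np.sin(th)]);n=np.array([-u[1],u[0]])
    p=np.array([ray(c,q,.058)[:2]*1000-g for q in cs[-1][:,0,:]]);a=p@u;print('handle front',np.sort(a)[-6:],'lat',(p@n).min(),(p@n).max())
E
python3 -c "
from h import *
c=cam('top');front(c);blade(c,.037);go(0,0,0,-166.3)"
```

```text
handle front [-21.7206449  -21.24709754 -21.15014493 -20.67641725 -20.10526175
 -19.63138146] lat -40.485111492269624 94.54459978250256Traceback (most recent call last):
  File "<string>", line 3, in <module>
    c=cam('top');front(c);blade(c,.037);go(0,0,0,-166.3)
                          ~~~~~^^^^^^^^
  File "h.py", line 37, in blade
    r=rect(c,mask(c,(75,5,170),(100,30,255),(445,260,510,320)),z); m=np.array([468.4,-341.2]);th=np.radians(13.7);u=np.array([np.cos(th),np.sin(th)]);n=np.array([-u[1],u[0]])
  File "h.py", line 20, in rect
    p=np.array([ray(c,q,z)[:2] for q in cs[-1][:,0,:]])*1000
                                        ~~^^^^
IndexError: list index out of range
```

Request:
{"api": "apply_moves", "payload": {
  "commands": [
    [-0.05,0,0.03,0],
    [-0.05,0,0.03,0],
    [-0.05,0,0.02,0],
    [-0.05,0,0,0],
    [0,0,0,0]
  ]
}}

```text
clock: 13.18
eef_pos: [0.4284, -0.3518, 0.0308]
tool_rot: [-0.122, 0.992, 0.007, 0.001]
ft_force: [0.6, -0.6, -1.6]
grip_width: 0.0207
grasp_force: 60.0
```

Request:
{"api": "apply_moves", "payload": {
  "commands": [
    [-0.03,0,0,0],
    [-0.03,0,0,0],
    [-0.03,0,0,0],
    [0,0,0,0],
    [0,0,0,0]
  ]
}}

```text
clock: 13.6
eef_pos: [0.4292, -0.3515, 0.0308]
tool_rot: [-0.122, 0.993, 0.007, -0.0]
ft_force: [-4.5, -0.5, 1.9]
grip_width: 0.0208
grasp_force: 60.2
```

Request:
{"api": "apply_moves", "payload": {
  "commands": [
    [0,0,0.03,0],
    [0,0,0.03,0],
    [0,0,0,0],
    [-0.02,0,0,0],
    [0,0,0,0]
  ]
}}

```text
clock: 14.02
eef_pos: [0.4292, -0.3515, 0.0295]
tool_rot: [-0.122, 0.993, 0.007, -0.001]
ft_force: [-6.3, -0.9, 0.1]
grip_width: 0.0208
grasp_force: 60.2
```

```bash
python3 -c "
from h import *
go(0,0,0,-166.3);c=cam('side');c=cam('side');go(0,0,0,-166.3)"
```

```text
now [16.572 22.241  1.474]
after [16.687 22.155  1.474]
roll 0.0049 at [ 429.2 -351.5   29.5] -166.0 F [-6.3 -0.9  0.1] t 14.02
now [16.573 22.241  1.474]
after [16.687 22.156  1.474]
roll 0.0049 at [ 429.2 -351.5   29.5] -166.01 F [-6.  -1.4  0. ] t 14.12
```

Request:
{"api": "apply_moves", "payload": {
  "commands": [
    [0,0,0.03,0],
    [0,0,0.03,0],
    [0,0,0,0],
    [0,0,0,0],
    [0,0,0,0]
  ]
}}

```text
clock: 14.53
eef_pos: [0.4292, -0.3514, 0.0292]
tool_rot: [-0.122, 0.993, 0.007, -0.001]
ft_force: [-7.9, -0.8, 6.7]
grip_width: 0.0208
grasp_force: 61.1
```

Request:
{"api": "apply_moves", "payload": {
  "commands": [
    [0,0,0,0],
    [0,0,0,0],
    [0,0,0,0],
    [0,0,0,0],
    [0,0,0,0]
  ],
  "claw": 0.5
}}

```text
clock: 14.95
eef_pos: [0.4312, -0.3511, 0.0284]
tool_rot: [-0.123, 0.992, 0.007, 0.001]
ft_force: [0.4, -0.9, 0.5]
grip_width: 0.0427
grasp_force: 0.0
```

Request:
{"api": "apply_moves", "payload": {
  "commands": [
    [0,0,-0.5,0],
    [0,0,-1,0],
    [0,0,-1,0],
    [0,0,-1,0],
    [0,0,-0.5,0]
  ]
}}

```text
clock: 15.37
eef_pos: [0.4321, -0.3533, 0.1117]
tool_rot: [-0.122, 0.992, 0.006, 0.002]
ft_force: [-0.1, -0.8, 0.7]
grip_width: 0.0428
grasp_force: 0.0
```

Request:
{"api": "apply_moves", "payload": {
  "commands": [
    [0.8,0,0,0],
    [0.8,0,0,0],
    [0.8,0,0,0],
    [0,0,0,0],
    [0,0,0,0]
  ]
}}

```text
clock: 15.78
eef_pos: [0.3838, -0.3641, 0.1085]
tool_rot: [-0.122, 0.993, 0.007, 0.001]
ft_force: [-0.6, 0.2, 0.9]
grip_width: 0.0425
grasp_force: 0.0
```

```bash
python3 -c "
from h import *
c=cam('wrist','rk.png')
m=mask(c,(3,150,100),(17,255,255),(0,0,640,480))
cs=sorted(cv2.findContours(m,cv2.RETR_EXTERNAL,cv2.CHAIN_APPROX_NONE)[0],key=cv2.contourArea)
print(cv2.boundingRect(cs[-1]),cv2.contourArea(cs[-1]),rect(c,m,.056))
print('green',rect(c,mask(c,(50,80,40),(85,255,255),(0,0,640,480)),.051))
t=cam('top');m=mask(t,(50,80,40),(85,255,255),(440,230,510,300));
o=mask(t,(3,165,140),(13,255,255),(455,270,500,335));print(rect(t,o,.056),cv2.countNonZero(o))
print('blade px',cv2.countNonZero(mask(t,(75,5,170),(100,30,255),(445,260,510,320))));go(0,0,0,0)"
```

```text
(0, 141, 85, 298) 19806.0 [ 453.9 -506.9  184.    40.6    1.4]
green [ 478.6 -340.5   45.7   90.9   14.1]
[ 463.5 -331.9    0.     0.     0. ] 26
blade px 0
now [14.242 22.331  5.421]
after [-19.24  -18.202   5.421]
roll -2.7657 at [ 384.8 -364.   108.4] -165.94 F [ 0.7  0.1 -0.5] t 15.88
```

```bash
python3 -c "
from h import *
c=unnest([-17.5,-79]);a=np.radians(59.2);p=c-25*np.array([np.cos(a),np.sin(a)]);print(c,p)
go(p[0],p[1],80,-120.8);print(bot.get_obs()['joint_pos'])"
```

```text
[ 506.10125085 -112.52511281] [ 493.30017923 -133.99911024]
now [-8.057  9.84   1.421]
after [-12.658   1.23    1.421]
roll -0.7523 at [ 384.8 -364.   108.4] -165.94 F [ 0.7  0.1 -0.5] t 15.88
[-0.76415295  0.38205664 -0.1034147   1.09525343  0.01094353 -1.00960814]
```

Request:
{"api": "apply_moves", "payload": {
  "commands": [
    [0,0,0,-0.11],
    [0,0,0,-0.11],
    [0,0,0,-0.11],
    [0,0,0,-0.11],
    [0,0,0,-0.11]
  ],
  "claw": 0.2
}}

```text
clock: 16.3
eef_pos: [0.3851, -0.3637, 0.1081]
tool_rot: [-0.402, 0.915, 0.007, 0.003]
ft_force: [0.3, -0.1, -0.2]
grip_width: 0.0683
grasp_force: 0.0
```

Request:
{"api": "apply_moves", "payload": {
  "commands": [
    [0,0,0,-0.11],
    [0,0,0,-0.092],
    [-0.9,0.1,0,0],
    [-0.9,0.1,0,0],
    [-0.9,0.1,0,0]
  ]
}}

```text
clock: 16.72
eef_pos: [0.4078, -0.3139, 0.1088]
tool_rot: [-0.494, 0.87, 0.007, 0.004]
ft_force: [0.2, -0.0, 0.3]
grip_width: 0.068
grasp_force: 0.0
```

Request:
{"api": "apply_moves", "payload": {
  "commands": [
    [-0.9,0.1,0,0],
    [-0.9,0.1,0,0],
    [-0.9,0.1,0,0],
    [-0.9,0.1,0,0],
    [-0.9,0.1,0,0]
  ]
}}

```text
clock: 17.13
eef_pos: [0.4454, -0.2309, 0.1102]
tool_rot: [-0.494, 0.869, 0.007, 0.004]
ft_force: [0.3, -0.4, -0.8]
grip_width: 0.0681
grasp_force: 0.0
```

Request:
{"api": "apply_moves", "payload": {
  "commands": [
    [-0.9,0.1,0.2,0],
    [-0.9,0.1,0.2,0],
    [-0.9,0.1,0.2,0],
    [-0.9,0.1,0.2,0],
    [-0.9,0.03,0.2,0]
  ]
}}

```text
clock: 17.55
eef_pos: [0.4839, -0.1486, 0.0912]
tool_rot: [-0.494, 0.869, 0.007, 0.004]
ft_force: [-0.3, -0.2, -0.4]
grip_width: 0.0682
grasp_force: 0.0
```

```bash
cat > pan.py <<'E'
from h import *
def corners(c,z=.032,roi=(240,190,425,320)):
    "panel blob: everything on the deck that is not blue; rear edge and sides by fitted polygon"
    h=cv2.cvtColor(c['image'],cv2.COLOR_BGR2HSV)
    m=cv2.inRange(h,(12,40,110),(26,140,255))
    g=np.zeros_like(m);N=np.array([proj(c,np.r_[unnest(p)/1000,.026]) for p in((-103,-168),(103,-168),(103,145),(-103,145))],int)
    cv2.fillPoly(g,[N],255);m&=g;m=cv2.morphologyEx(m,cv2.MORPH_CLOSE,np.ones((9,9),np.uint8));m=cv2.morphologyEx(m,cv2.MORPH_OPEN,np.ones((3,3),np.uint8))
    cs=sorted(cv2.findContours(m,cv2.RETR_EXTERNAL,cv2.CHAIN_APPROX_NONE)[0],key=cv2.contourArea)
    p=np.array([nest(ray(c,q,z)*1000) for q in cs[-1][:,0,:]],np.float32)
    a=cv2.approxPolyDP(p,5,True)[:,0]; return p,a
E
python3 -c "
from pan import *
go(493.3,-134,60,-120.8)
t=cam('top');p,a=corners(t);print(np.round(a));print(cv2.minAreaRect(p),cv2.contourArea(p))"
```

```text
now [-0.867 -0.031  1.559]
after [-0.867 -0.03   1.559]
roll 0.0007 at [ 483.9 -148.6   91.2] -120.76 F [-0.3 -0.2 -0.4] t 17.55
[[  71.  -65.]
 [  53.  -55.]
 [  50.  -23.]
 [ -34.    6.]
 [ -46.  -12.]
 [ -79.  -12.]
 [-103.  -82.]
 [ -97.  -96.]
 [ -35. -113.]
 [ -25. -110.]
 [ -26.  -95.]
 [  -9.  -92.]
 [  42. -133.]]
((-12.381416320800781, -62.461402893066406), (118.04000091552734, 160.4917449951172), 72.0798568725586) 14875.022205523126
```

Request:
{"api": "apply_moves", "payload": {
  "commands": [
    [-0.43,-0.01,0.5,0],
    [-0.43,-0.01,0.8,0],
    [0,0,0.8,0],
    [0,0,0.6,0],
    [0,0,0,0]
  ]
}}

```text
clock: 18.02
eef_pos: [0.4901, -0.1339, 0.0346]
tool_rot: [-0.494, 0.869, 0.009, 0.002]
ft_force: [-0.0, -0.0, -0.1]
grip_width: 0.0684
grasp_force: 0.0
```

Request:
{"api": "apply_moves", "payload": {
  "commands": [
    [0,0,0.1,0],
    [0,0,0.1,0],
    [0,0,0.1,0],
    [0,0,0,0],
    [0,0,0,0]
  ]
}}

```text
clock: 18.43
eef_pos: [0.4924, -0.1349, 0.0321]
tool_rot: [-0.494, 0.87, 0.006, 0.004]
ft_force: [-0.3, -1.1, 0.4]
grip_width: 0.0685
grasp_force: 0.0
```

Request:
{"api": "apply_moves", "payload": {
  "commands": [
    [0,0,0.05,0],
    [0,0,0.05,0],
    [0,0,0.05,0],
    [0,0,0,0],
    [0,0,0,0]
  ]
}}

```text
clock: 18.85
eef_pos: [0.492, -0.1346, 0.0286]
tool_rot: [-0.494, 0.87, 0.007, 0.003]
ft_force: [0.6, 0.1, 1.1]
grip_width: 0.0682
grasp_force: 0.0
```

Request:
{"api": "apply_moves", "payload": {
  "commands": [
    [0,0,0.05,0],
    [0,0,0.05,0],
    [0,0,0.05,0],
    [0,0,0,0],
    [0,0,0,0]
  ]
}}

```text
clock: 19.27
eef_pos: [0.4919, -0.1346, 0.0255]
tool_rot: [-0.494, 0.87, 0.007, 0.003]
ft_force: [0.1, 0.7, 0.3]
grip_width: 0.0683
grasp_force: 0.0
```

Request:
{"api": "apply_moves", "payload": {
  "commands": [
    [0,0,0.05,0],
    [0,0,0.05,0],
    [0,0,0.05,0],
    [0,0,0,0],
    [0,0,0,0]
  ]
}}

```text
clock: 19.68
eef_pos: [0.4919, -0.1345, 0.0225]
tool_rot: [-0.494, 0.87, 0.007, 0.003]
ft_force: [-0.3, 0.3, 0.6]
grip_width: 0.068
grasp_force: 0.0
```

Request:
{"api": "apply_moves", "payload": {
  "commands": [
    [0,0,0.05,0],
    [0,0,0.05,0],
    [0,0,0.05,0],
    [0,0,0,0],
    [0,0,0,0]
  ]
}}

```text
clock: 20.1
eef_pos: [0.492, -0.1345, 0.0195]
tool_rot: [-0.494, 0.87, 0.007, 0.003]
ft_force: [-0.0, -0.7, -0.8]
grip_width: 0.0683
grasp_force: 0.0
```

Request:
{"api": "apply_moves", "payload": {
  "commands": [
    [0,0,0.05,0],
    [0,0,0.05,0],
    [0,0,0.05,0],
    [0,0,0,0],
    [0,0,0,0]
  ]
}}

```text
clock: 20.52
eef_pos: [0.4919, -0.1345, 0.0165]
tool_rot: [-0.494, 0.87, 0.007, 0.003]
ft_force: [1.1, 0.1, -0.1]
grip_width: 0.0683
grasp_force: 0.0
```

Request:
{"api": "apply_moves", "payload": {
  "commands": [
    [0,0,0.05,0],
    [0,0,0.05,0],
    [0,0,0.05,0],
    [0,0,0,0],
    [0,0,0,0]
  ]
}}

```text
clock: 20.93
eef_pos: [0.4931, -0.1347, 0.0154]
tool_rot: [-0.494, 0.87, 0.006, 0.004]
ft_force: [-2.1, 0.3, 11.0]
grip_width: 0.0687
grasp_force: 5.2
```

Request:
{"api": "apply_moves", "payload": {
  "commands": [
    [0,0,0,-0.07],
    [0,0,0,-0.07],
    [0,0,0,-0.07],
    [0,0,0,-0.07],
    [0,0,0,-0.04]
  ]
}}

```text
clock: 21.35
eef_pos: [0.4941, -0.1351, 0.0152]
tool_rot: [-0.633, 0.774, 0.004, 0.006]
ft_force: [1.1, -1.1, 6.5]
grip_width: 0.0685
grasp_force: 3.5
```

```bash
python3 -c "
from pan import *
go(0,0,0,-101.5)
t=cam('top','p1.png');p,a=corners(t);print(np.round(a,1).tolist());print(cv2.minAreaRect(p),cv2.contourArea(p));o,q,s=state();print('eef nest',nest(q))"
```

```text
now [-1.707 25.554  0.761]
after [-1.694 25.555  0.761]
roll 0.0005 at [ 494.1 -135.1   15.2] -101.47 F [ 1.1 -1.1  6.5] t 21.35
[[66.5999984741211, -46.0], [45.20000076293945, -41.400001525878906], [43.099998474121094, -10.699999809265137], [-52.20000076293945, 6.900000095367432], [-56.5, -13.699999809265137], [-87.80000305175781, -20.299999237060547], [-100.69999694824219, -101.30000305175781], [-46.099998474121094, -92.69999694824219], [-44.599998474121094, -79.30000305175781], [-27.700000762939453, -75.9000015258789], [20.200000762939453, -81.9000015258789], [35.599998474121094, -101.0999984741211], [57.70000076293945, -99.0]]
((-18.16411590576172, -46.951908111572266), (171.12472534179688, 111.135498046875), 1.5737147331237793) 12581.492473931528
eef nest [ -24.79775001 -103.50669579]
```

Request:
{"api": "apply_moves", "payload": {
  "commands": [
    [0,0,0.1,0],
    [0,0,0,-0.06],
    [0,0,0,-0.06],
    [0,0,0,-0.06],
    [0,0,0,0]
  ]
}}

```text
clock: 21.82
eef_pos: [0.4956, -0.1339, 0.0152]
tool_rot: [-0.703, 0.711, 0.003, 0.008]
ft_force: [-0.2, 2.8, 17.6]
grip_width: 0.0687
grasp_force: 9.3
```

```bash
cat >> pan.py <<'E'
def edges(c,z=.032,name='top'):
    "line fits of the panel's edges (nest frame) from the polygon's long sides"
    p,a=corners(c,z); a=np.array(a,float); out=[]
    for i in range(len(a)):
        q,r=a[i],a[(i+1)%len(a)]; d=r-q
        if np.hypot(*d)>22: out.append((np.round(q,1).tolist(),np.round(r,1).tolist(),round(float(np.degrees(np.arctan2(d[1],d[0]))),1)))
    return out
E
python3 -c "
from pan import *
go(0,0,0,-101.5)
for n in('top','wrist'):
  t=cam(n,'p2'+n+'.png');print(n,*edges(t),sep='\n')
o,q,s=state();print('eef nest',nest(q))"
```

```text
now [-6.399 24.856  0.761]
after [-1.619 25.616  0.761]
roll 0.1803 at [ 495.6 -133.9   15.2] -90.68 F [-0.2  2.8 17.6] t 21.82
top
([44.7, -39.3], [38.3, -9.5], 102.2)
([38.3, -9.5], [-53.8, 4.4], 171.4)
([-58.1, -16.3], [-89.4, -22.8], -168.2)
([-89.4, -22.8], [-100.7, -101.3], -98.2)
([-82.3, -106.4], [-45.2, -96.9], 14.3)
([-27.7, -75.9], [26.7, -80.6], -4.9)
([31.1, -90.8], [61.4, -85.0], 11.0)
([61.4, -85.0], [66.1, -43.9], 83.5)
wrist
([53.7, -73.7], [13.0, -105.5], -142.0)
([13.0, -105.5], [13.9, -58.3], 89.0)
([-2.8, -50.2], [-45.4, -57.7], -170.1)
([-44.7, -73.7], [-68.4, -83.1], -158.4)
([-68.4, -83.1], [-54.3, -118.9], -68.4)
([-54.3, -118.9], [49.1, -136.4], -9.6)
([49.1, -136.4], [65.6, -67.3], 76.5)
eef nest [ -23.54893914 -102.07997232]
```

Request:
{"api": "apply_moves", "payload": {
  "commands": [
    [0,0,-0.6,0],
    [0,0,-0.7,0],
    [0,0,-0.7,0.06],
    [0,0,0,0.06],
    [0,0,0,0.06]
  ],
  "claw": 0.2
}}

```text
clock: 22.33
eef_pos: [0.4931, -0.1353, 0.0528]
tool_rot: [-0.631, 0.776, 0.005, 0.005]
ft_force: [-1.2, -0.3, 0.1]
grip_width: 0.0686
grasp_force: 0.0
```

```bash
python3 -c "
from pan import *
w=unnest([-127,-82]);go(w[0],w[1],17,-101.5)
for n in('top',):
  t=cam(n,'p3'+n+'.png');print(n,*edges(t),sep='\n')"
```

```text
now [-1.068  5.069  1.791]
after [-1.095  5.064  1.791]
roll -0.0051 at [ 493.1 -135.3   52.8] -101.8 F [-1.2 -0.3  0.1] t 22.33
top
([44.7, -39.3], [38.3, -9.5], 102.2)
([38.3, -9.5], [-53.8, 4.4], 171.4)
([-58.1, -16.3], [-89.4, -22.8], -168.2)
([-89.4, -22.8], [-99.8, -105.5], -97.2)
([-99.8, -105.5], [-43.1, -96.5], 9.0)
([-16.9, -84.8], [22.8, -83.6], 1.7)
([22.8, -83.6], [41.3, -106.6], -51.3)
([56.4, -103.7], [66.1, -43.9], 80.8)
```

Request:
{"api": "apply_moves", "payload": {
  "commands": [
    [-0.2,0.9,0,0.005],
    [-0.2,0.9,0,0],
    [-0.2,0.9,0,0],
    [-0.25,0.9,0,0],
    [-0.25,0.9,0,0]
  ],
  "claw": 1
}}

```text
clock: 22.8
eef_pos: [0.4075, -0.0946, 0.052]
tool_rot: [-0.63, 0.776, 0.006, 0.004]
ft_force: [0.4, 0.5, 0.2]
grip_width: 0.0075
grasp_force: 0.0
```

Request:
{"api": "apply_moves", "payload": {
  "commands": [
    [0,0.56,0,0],
    [0,0,0.6,0],
    [0,0,0.6,0],
    [0,0,0.59,0],
    [0,0,0,0]
  ]
}}

```text
clock: 23.22
eef_pos: [0.3957, -0.0916, 0.0149]
tool_rot: [-0.63, 0.776, 0.007, 0.003]
ft_force: [-1.6, -0.1, -0.1]
grip_width: -0.0002
grasp_force: 0.0
```

```bash
python3 -c "
from pan import *
w=unnest([-113.5,-82]);go(w[0],w[1],17,-101.5);o,q,s=state();print(nest(q))"
```

```text
now [ 0.068 -0.817 -0.107]
after [ 0.073 -0.817 -0.107]
roll -0.006 at [395.7 -91.6  14.9] -101.86 F [-1.6 -0.1 -0.1] t 23.22
[-129.83287375  -80.5418058 ]
```

Request:
{"api": "apply_moves", "payload": {
  "commands": [
    [0,-0.25,-0.08,0],
    [0,-0.25,0,0],
    [0,-0.25,0,0],
    [0,-0.1,0,0],
    [0,0,0,0]
  ]
}}

```text
clock: 23.63
eef_pos: [0.4157, -0.096, 0.0186]
tool_rot: [-0.63, 0.777, 0.005, 0.005]
ft_force: [0.0, -0.0, -0.9]
grip_width: 0.0002
grasp_force: 0.0
```

Request:
{"api": "apply_moves", "payload": {
  "commands": [
    [0,-0.15,0,0],
    [0,-0.15,0,0],
    [0,-0.15,0,0],
    [0,-0.15,0,0],
    [0,0,0,0]
  ]
}}

```text
clock: 24.05
eef_pos: [0.4267, -0.0983, 0.0181]
tool_rot: [-0.63, 0.777, 0.006, 0.005]
ft_force: [-0.3, -0.1, 0.6]
grip_width: 0.0
grasp_force: 0.0
```

```bash
python3 -c "
from pan import *
go(0,0,17,-101.5);o,q,s=state();print(nest(q))
t=cam('top','p4.png');print(*edges(t),sep='\n')"
```

```text
now [-0.4   21.891  0.053]
after [-0.562 21.888  0.053]
roll -0.0071 at [426.7 -98.3  18.1] -101.93 F [-0.3 -0.1  0.6] t 24.05
[-98.12134499 -80.882432  ]
([63.2, -124.7], [72.2, -40.4], 83.9)
([50.8, -35.9], [46.9, -7.7], 97.8)
([46.9, -7.7], [-43.3, 6.6], 171.0)
([-43.3, 6.6], [-51.4, -17.1], -108.9)
([-51.4, -17.1], [-81.6, -19.0], -176.3)
([-81.6, -19.0], [-85.2, -52.5], -96.2)
([-65.9, -61.7], [-38.6, -56.1], 11.4)
([-34.2, -66.2], [8.6, -79.8], -17.5)
([8.6, -79.8], [14.1, -105.2], -77.8)
([3.6, -118.3], [63.2, -124.7], -6.1)
```

Request:
{"api": "apply_moves", "payload": {
  "commands": [
    [0,-0.1,0,0],
    [0,-0.1,0,0],
    [0,-0.1,0,0],
    [0,-0.1,0,0],
    [0,0,0,0]
  ]
}}

```text
clock: 24.52
eef_pos: [0.4343, -0.0999, 0.018]
tool_rot: [-0.63, 0.777, 0.006, 0.005]
ft_force: [0.2, -0.7, 0.7]
grip_width: -0.0001
grasp_force: 0.1
```

Request:
{"api": "apply_moves", "payload": {
  "commands": [
    [0,0.4,0,0],
    [0,0.4,-0.5,0],
    [0,0,-0.9,0],
    [0,0,-0.9,0],
    [0,0,0,0]
  ]
}}

```text
clock: 24.93
eef_pos: [0.4198, -0.0976, 0.0668]
tool_rot: [-0.63, 0.777, 0.004, 0.006]
ft_force: [1.2, 0.7, -0.0]
grip_width: -0.0
grasp_force: 0.0
```

```bash
python3 -c "
from pan import *
t=cam('top','p5.png');print(*edges(t),sep='\n')
w=unnest([-8,-155]);go(w[0],w[1],8,-101.5);o,q,s=state();print(nest(q),o['joint_pos'])"
```

```text
([71.9, -123.0], [78.3, -37.0], 85.8)
([56.8, -32.4], [55.2, -3.8], 93.3)
([55.2, -3.8], [-43.3, 6.6], 174.0)
([-43.3, 6.6], [-47.2, -16.2], -99.7)
([-47.2, -16.2], [-74.9, -19.8], -172.6)
([-74.9, -19.8], [-78.8, -62.1], -95.3)
([-71.2, -67.1], [-38.1, -58.3], 15.0)
([-32.8, -72.6], [11.7, -83.6], -13.9)
([11.7, -83.6], [20.5, -104.0], -66.5)
([7.8, -117.5], [71.9, -123.0], -5.0)
now [ 3.635 -4.907  2.877]
after [ 3.671 -4.88   2.877]
roll -0.0072 at [419.3 -97.5  65.5] -101.93 F [ 0.2  0.9 -0.3] t 24.98
[-105.59788792  -81.57105432] [-0.23895929  0.24646596 -0.43094067  0.89321834  0.014451   -1.60150983]
```

Request:
{"api": "apply_moves", "payload": {
  "commands": [
    [0.72,-0.8,0,-0.007],
    [0.72,-0.8,0,0],
    [0.72,-0.8,0,0],
    [0.72,-0.8,0,0],
    [0.72,-0.8,0,0]
  ],
  "claw": 0.2
}}

```text
clock: 25.4
eef_pos: [0.4815, -0.1842, 0.0615]
tool_rot: [-0.633, 0.774, 0.007, 0.004]
ft_force: [0.3, -0.9, -0.0]
grip_width: 0.0603
grasp_force: 0.0
```

Request:
{"api": "apply_moves", "payload": {
  "commands": [
    [0.1,-0.8,0,0],
    [0,-0.4,0,0],
    [0,0,0,0],
    [0,0,0,0],
    [0,0,0,0]
  ]
}}

```text
clock: 25.82
eef_pos: [0.5037, -0.1895, 0.0619]
tool_rot: [-0.633, 0.774, 0.007, 0.004]
ft_force: [-0.5, 0.5, 0.3]
grip_width: 0.0682
grasp_force: 0.0
```

```bash
python3 -c "
from pan import *
w=unnest([-1,-155]);go(w[0],w[1],8,-101.5);o,q,s=state();print(nest(q),o['grip_width'])"
```

```text
now [ 0.004 -0.174  2.695]
after [ 0.004 -0.174  2.695]
roll 0.0006 at [ 503.7 -189.5   61.9] -101.47 F [-0.5  0.5  0.3] t 25.82
[  -4.48197154 -154.92358913] 0.06817038625024949
```

Request:
{"api": "apply_moves", "payload": {
  "commands": [
    [0,-0.17,0.6,0],
    [0,0,0.8,0],
    [0,0,0.8,0],
    [0,0,0.45,0],
    [0,0,0,0]
  ]
}}

```text
clock: 26.23
eef_pos: [0.5059, -0.1891, 0.0069]
tool_rot: [-0.633, 0.774, 0.008, 0.003]
ft_force: [-0.1, 0.8, 0.2]
grip_width: 0.0682
grasp_force: 0.0
```

Request:
{"api": "apply_moves", "payload": {
  "commands": [
    [-0.25,0,0,0],
    [-0.25,0,0,0],
    [-0.25,0,0,0],
    [-0.25,0,0,0],
    [-0.15,0,0,0]
  ]
}}

```text
clock: 26.65
eef_pos: [0.5138, -0.1672, 0.0107]
tool_rot: [-0.633, 0.774, 0.005, 0.005]
ft_force: [0.6, -1.5, -0.4]
grip_width: 0.0684
grasp_force: 0.3
```

Request:
{"api": "apply_moves", "payload": {
  "commands": [
    [-0.15,0,0,0],
    [-0.15,0,0,0],
    [-0.15,0,0,0],
    [-0.15,0,0,0],
    [-0.15,0,0,0]
  ]
}}

```text
clock: 27.07
eef_pos: [0.516, -0.153, 0.0101]
tool_rot: [-0.633, 0.774, 0.006, 0.005]
ft_force: [-0.0, -0.5, 0.0]
grip_width: 0.0684
grasp_force: 0.3
```

```bash
python3 -c "
from pan import *
t=cam('top','p6.png');print(*edges(t),sep='\n')
go(0,0,8,-101.5);o,q,s=state();print(nest(q))"
```

```text
([74.1, -17.7], [48.8, -16.2], 176.6)
([48.8, -16.2], [40.1, 13.2], 106.4)
([40.1, 13.2], [-51.4, 13.7], 179.7)
([-51.4, 13.7], [-53.2, -8.7], -94.6)
([-53.2, -8.7], [-82.5, -14.8], -168.1)
([-82.5, -14.8], [-83.7, -100.1], -90.8)
([-83.7, -100.1], [-21.8, -103.3], -3.0)
([-21.8, -103.3], [26.8, -91.7], 13.5)
([26.8, -91.7], [49.9, -105.0], -29.9)
([49.9, -105.0], [72.6, -105.1], -0.3)
([72.6, -105.1], [74.1, -17.7], 89.0)
now [-2.329 26.806  0.106]
after [-2.32  26.807  0.106]
roll 0.0003 at [ 516.1 -152.4   10.1] -101.48 F [0.6 0.9 0.4] t 27.12
[   0.26876498 -116.04412818]
```

Request:
{"api": "apply_moves", "payload": {
  "commands": [
    [0.5,0,0,0],
    [0,0,-0.7,0],
    [0,0,-0.9,0],
    [0,0.2,-0.9,0],
    [0,0.8,0,0]
  ]
}}

```text
clock: 27.53
eef_pos: [0.4989, -0.162, 0.0637]
tool_rot: [-0.632, 0.775, 0.002, 0.007]
ft_force: [0.5, -1.7, 0.4]
grip_width: 0.0684
grasp_force: 0.0
```

Request:
{"api": "apply_moves", "payload": {
  "commands": [
    [-0.8,1,0,0],
    [-0.8,1,0,0],
    [-0.8,1,0,0],
    [-0.8,1,0,0],
    [-0.5,1,0,0]
  ],
  "claw": 1
}}

```text
clock: 27.95
eef_pos: [0.4102, -0.0667, 0.0614]
tool_rot: [-0.633, 0.774, 0.006, 0.005]
ft_force: [0.4, 0.8, 0.7]
grip_width: 0.0075
grasp_force: 0.0
```

```bash
python3 -c "
from pan import *
t=cam('top','p7.png');print(*edges(t),sep='\n')
w=unnest([-115,-51.5]);go(w[0],w[1],18,-101.5);o,q,s=state();print(nest(q))"
```

```text
([72.1, -102.9], [74.1, -17.7], 88.7)
([74.1, -17.7], [48.3, -14.1], 172.0)
([48.3, -14.1], [44.5, 14.1], 97.8)
([44.5, 14.1], [-47.7, 16.7], 178.4)
([-47.7, 16.7], [-55.3, -9.1], -106.5)
([-55.3, -9.1], [-82.9, -12.7], -172.5)
([-82.3, -25.7], [-26.2, -31.6], -6.0)
([-26.2, -31.6], [-21.5, -63.7], -81.7)
([-8.1, -74.3], [15.8, -71.7], 6.1)
([-4.2, -82.3], [-27.5, -86.9], -168.9)
([-26.5, -102.1], [72.1, -102.9], -0.5)
now [-0.038 -0.543  2.135]
after [-0.038 -0.543  2.135]
roll 0.0011 at [405.2 -64.7  60.7] -101.43 F [-4.4  2.  -0.2] t 28.0
[-125.85902815  -52.26500679]
```

Request:
{"api": "apply_moves", "payload": {
  "commands": [
    [0,0,0,0],
    [0,0,0.7,0],
    [0,0,0.8,0],
    [0,0,0.6,0],
    [0,0,0,0]
  ]
}}

```text
clock: 28.42
eef_pos: [0.4104, -0.0673, 0.0178]
tool_rot: [-0.632, 0.775, 0.007, 0.004]
ft_force: [-0.7, 0.1, -0.3]
grip_width: 0.0002
grasp_force: 0.0
```

Request:
{"api": "apply_moves", "payload": {
  "commands": [
    [0,-0.3,0,0],
    [0,-0.3,0,0],
    [0,-0.3,0,0],
    [0,-0.2,0,0],
    [0,0,0,0]
  ]
}}

```text
clock: 28.83
eef_pos: [0.4351, -0.0716, 0.0201]
tool_rot: [-0.633, 0.774, 0.005, 0.006]
ft_force: [0.9, 0.3, 0.3]
grip_width: 0.0001
grasp_force: 0.0
```

```bash
python3 -c "
from pan import *
w=unnest([-89.5,-51.5]);go(w[0],w[1],18,-101.5);o,q,s=state();print(nest(q))"
```

```text
now [-0.076 -0.288  0.107]
after [-0.075 -0.288  0.107]
roll -0.0003 at [435.1 -71.6  20.1] -101.52 F [0.9 0.3 0.3] t 28.83
[-95.26702825 -53.00883807]
```

Request:
{"api": "apply_moves", "payload": {
  "commands": [
    [0,-0.09,0.05,0],
    [0,-0.09,0,0],
    [0,-0.09,0,0],
    [0,0,0,0],
    [0,0,0,0]
  ]
}}

```text
clock: 29.25
eef_pos: [0.438, -0.072, 0.0184]
tool_rot: [-0.633, 0.774, 0.006, 0.005]
ft_force: [0.4, -0.0, -0.4]
grip_width: -0.0001
grasp_force: 0.0
```

```bash
python3 -c "
from pan import *
t=cam('top','p8.png');print(*edges(t),sep='\n')
w=unnest([-89.5,-51.5]);go(w[0],w[1],18,-101.5);o,q,s=state();print(nest(q))"
```

```text
([72.1, -102.9], [74.1, -17.7], 88.7)
([74.1, -17.7], [48.3, -14.1], 172.0)
([48.3, -14.1], [42.3, 13.6], 102.2)
([42.3, 13.6], [-51.9, 15.8], 178.7)
([-51.9, 15.8], [-55.3, -9.1], -97.8)
([-55.3, -9.1], [-82.5, -14.8], -168.1)
([-71.9, -23.5], [8.3, -26.8], -2.3)
([8.3, -26.8], [16.0, -51.8], -73.0)
([8.3, -57.7], [19.9, -90.8], -70.7)
([11.5, -103.5], [72.1, -102.9], 0.5)
now [-0.071 -0.147  0.018]
after [-0.071 -0.147  0.018]
roll -0.0001 at [437.9 -72.   18.4] -101.51 F [-0.2 -0.3 -0.3] t 29.3
[-92.43934124 -52.92604372]
```

Request:
{"api": "apply_moves", "payload": {
  "commands": [
    [0,-0.05,0,0],
    [0,-0.05,0,0],
    [0,-0.05,0,0],
    [0,-0.05,0,0],
    [0,0,0,0]
  ]
}}

```text
clock: 29.72
eef_pos: [0.4421, -0.0729, 0.0183]
tool_rot: [-0.633, 0.774, 0.006, 0.005]
ft_force: [1.0, 0.9, -0.2]
grip_width: -0.0
grasp_force: 0.1
```

```bash
python3 -c "
from pan import *
t=cam('top','p9.png');print(*edges(t),sep='\n')
o,q,s=state();print(nest(q),o['ft_force'])"
```

```text
([76.0, -100.0], [76.3, -17.3], 89.8)
([76.3, -17.3], [50.5, -13.6], 172.0)
([50.5, -13.6], [44.5, 14.1], 102.2)
([44.5, 14.1], [-49.8, 16.2], 178.7)
([-49.8, 16.2], [-53.2, -8.7], -97.9)
([-53.2, -8.7], [-80.4, -14.4], -168.1)
([-65.2, -24.3], [15.2, -27.6], -2.3)
([15.2, -27.6], [22.9, -52.6], -73.0)
([15.2, -58.6], [17.9, -102.3], -86.4)
([17.9, -102.3], [76.0, -100.0], 2.3)
[-88.14708627 -52.9566973 ] [-1.43399624  0.46596023 -0.29703174]
```

Request:
{"api": "apply_moves", "payload": {
  "commands": [
    [0,-0.04,0,0],
    [0,-0.03,0,0],
    [0,0,0,0],
    [0,0,0,0],
    [0,0.4,0,0]
  ]
}}

```text
clock: 30.18
eef_pos: [0.4373, -0.0719, 0.0187]
tool_rot: [-0.633, 0.774, 0.005, 0.005]
ft_force: [-0.3, 0.1, -0.4]
grip_width: -0.0002
grasp_force: 0.0
```

Request:
{"api": "apply_moves", "payload": {
  "commands": [
    [0,0.3,-0.2,0],
    [0,0,-0.8,0],
    [0,0,-0.9,0],
    [0,0,-0.6,0],
    [0,0,0,0]
  ]
}}

```text
clock: 30.6
eef_pos: [0.431, -0.0713, 0.0709]
tool_rot: [-0.633, 0.774, 0.004, 0.006]
ft_force: [0.0, -0.8, 1.0]
grip_width: 0.0002
grasp_force: 0.0
```

Run:
```python
from pan import *
t=cam('top','p10.png');print(*edges(t),sep='\n')
# blue-mask view of the pocket/recess side walls: white floor extent per nest y
h=cv2.cvtColor(t['image'],cv2.COLOR_BGR2HSV)
def scan(y,z):
    xs=np.arange(-100,100,.5);B=[]
    for x in xs:
        u,v=proj(t,np.r_[unnest([x,y])/1000,z]); px=cv2.getRectSubPix(t['image'],(1,1),(float(u),float(v)))[0,0]; B.append(int(px[0])-int(px[2]))
    B=np.array(B);k=np.where(B<60)[0];return (xs[k[0]],xs[k[-1]]) if len(k) else None
for y in(50,70,100): print('pocket',y,scan(y,.020))
for y in(125,135): print('recess',y,scan(y,.020))
for y in(-90,-75,-25,-40): print('panel',y,scan(y,.032))
for y in(0,8): print('tongue',y,scan(y,.032))
w=unnest([-1,-145]);go(w[0],w[1],8,-101.5);o,q,s=state();print(nest(q))
```

```text
([76.5, -102.1], [76.3, -17.3], 90.1)
([76.3, -17.3], [52.7, -13.2], 170.2)
([52.7, -13.2], [46.6, 14.5], 102.2)
([46.6, 14.5], [-49.3, 14.1], -179.7)
([-49.3, 14.1], [-50.6, -10.3], -93.1)
([-50.6, -10.3], [-79.9, -16.5], -168.2)
([-73.1, -28.2], [-16.1, -27.3], 0.8)
([-16.1, -27.3], [10.1, -35.2], -16.7)
([10.1, -35.2], [8.9, -70.9], -92.0)
([8.9, -101.8], [76.5, -102.1], -0.3)
pocket 50 (np.float64(-83.0), np.float64(82.5))
pocket 70 (np.float64(-83.0), np.float64(82.0))
pocket 100 (np.float64(-83.0), np.float64(82.0))
recess 125 (np.float64(-53.0), np.float64(52.5))
recess 135 (np.float64(-52.5), np.float64(52.5))
panel -90 (np.float64(-100.0), np.float64(79.0))
panel -75 (np.float64(-100.0), np.float64(79.5))
panel -25 (np.float64(-83.5), np.float64(80.5))
panel -40 (np.float64(-100.0), np.float64(80.0))
tongue 0 (np.float64(-52.0), np.float64(51.5))
tongue 8 (np.float64(-52.0), np.float64(51.5))
now [ 4.567 -4.95   3.083]
after [ 4.568 -4.95   3.083]
roll -0.0001 at [430.3 -71.2  69.7] -101.51 F [ 0.1  0.5 -0.2] t 30.65
[-99.99363767 -53.64184248]
```

Request:
{"api": "apply_moves", "payload": {
  "commands": [
    [0.92,-0.99,0,0],
    [0.92,-0.99,0,0],
    [0.92,-0.99,0,0],
    [0.92,-0.99,0,0],
    [0.9,-0.99,0,0]
  ],
  "claw": 0.2
}}

```text
clock: 31.07
eef_pos: [0.5078, -0.1812, 0.0654]
tool_rot: [-0.633, 0.774, 0.007, 0.004]
ft_force: [-0.4, -0.4, 0.4]
grip_width: 0.0605
grasp_force: 0.0
```

Request:
{"api": "apply_moves", "payload": {
  "commands": [
    [0,0,0,0],
    [0,0,0.5,0],
    [0,0,0.7,0],
    [0,0,0.7,0],
    [0,0,0,0]
  ]
}}

```text
clock: 31.48
eef_pos: [0.5041, -0.1778, 0.0246]
tool_rot: [-0.633, 0.774, 0.01, 0.002]
ft_force: [-0.6, 0.9, -0.7]
grip_width: 0.0686
grasp_force: 0.0
```

```bash
python3 -c "
from pan import *
w=unnest([-1,-145]);go(w[0],w[1],7,-101.5);o,q,s=state();print(nest(q))"
```

```text
now [ 0.081 -0.273  0.882]
after [ 0.08  -0.273  0.882]
roll 0.0005 at [ 504.1 -177.8   24.6] -101.47 F [-0.6  0.9 -0.7] t 31.48
[  -6.45120516 -143.39018049]
```

Request:
{"api": "apply_moves", "payload": {
  "commands": [
    [0,-0.25,0.4,0],
    [0,0,0.44,0],
    [0,0,0,0],
    [-0.4,0,0,0],
    [-0.4,0,0,0]
  ]
}}

```text
clock: 31.9
eef_pos: [0.5167, -0.1647, 0.0124]
tool_rot: [-0.632, 0.775, 0.006, 0.005]
ft_force: [0.8, -0.0, -0.2]
grip_width: 0.0685
grasp_force: 0.0
```

Request:
{"api": "apply_moves", "payload": {
  "commands": [
    [-0.25,0,0.004,0],
    [-0.25,0,0.004,0],
    [-0.2,0,0.004,0],
    [-0.2,0,0.004,0],
    [-0.2,0,0.004,0]
  ]
}}

```text
clock: 32.32
eef_pos: [0.5213, -0.1434, 0.0125]
tool_rot: [-0.633, 0.774, 0.005, 0.005]
ft_force: [-0.0, -0.8, 1.2]
grip_width: 0.0683
grasp_force: 1.0
```

Request:
{"api": "apply_moves", "payload": {
  "commands": [
    [-0.25,0,0.004,0],
    [-0.25,0,0.004,0],
    [-0.25,0,0.004,0],
    [-0.25,0,0.004,0],
    [-0.25,0,0.004,0]
  ]
}}

```text
clock: 32.73
eef_pos: [0.5262, -0.1188, 0.0123]
tool_rot: [-0.633, 0.774, 0.006, 0.005]
ft_force: [-0.4, -0.9, 3.8]
grip_width: 0.0681
grasp_force: 1.9
```

```bash
cat >> pan.py <<'E'
def scans(t,ys,z=.032):
    for y in ys:
        xs=np.arange(-100,100,.5)
        B=np.array([(lambda px:int(px[0])-int(px[2]))(cv2.getRectSubPix(t['image'],(1,1),tuple(float(k) for k in proj(t,np.r_[unnest([x,y])/1000,z])))[0,0]) for x in xs])
        k=np.where(B<60)[0];print('scan',y,xs[k[0]],xs[k[-1]])
E
python3 -c "
from pan import *
t=cam('top','p11.png');e=edges(t);print(*e,sep='\n')
scans(t,(0,10,-20,-30,-60))
w=unnest([-1,12]);go(w[0],w[1],7,-101.5);o,q,s=state();print(nest(q))"
```

```text
([75.9, 16.2], [50.1, 19.7], 172.3)
([50.1, 19.7], [46.2, 47.9], 97.8)
([46.2, 47.9], [-51.9, 46.6], -179.2)
([-51.9, 46.6], [-52.8, 20.0], -91.9)
([-52.8, 20.0], [-80.4, 16.2], -172.3)
([-80.4, 16.2], [-80.0, -66.7], -89.7)
([-80.0, -66.7], [-9.5, -67.9], -1.0)
([27.2, -51.7], [55.1, -66.2], -27.3)
([55.1, -66.2], [77.3, -64.0], 5.6)
([77.3, -64.0], [75.9, 16.2], 91.0)
scan 0 -83.5 78.5
scan 10 -84.0 79.0
scan -20 -84.0 78.5
scan -30 -84.0 79.0
scan -60 -84.0 79.0
now [-4.604  0.212  0.26 ]
after [-4.603  0.215  0.26 ]
roll 0.0008 at [ 526.3 -117.7   12.2] -101.45 F [0.7 0.3 1.1] t 32.78
[  3.30419157 -80.06692928]
```

Request:
{"api": "apply_moves", "payload": {
  "commands": [
    [0,0,0.1,0],
    [0,0,0.1,0],
    [-0.25,-0.02,0.004,0],
    [-0.25,-0.02,0.004,0],
    [-0.25,-0.02,0.004,0]
  ]
}}

```text
clock: 33.2
eef_pos: [0.5297, -0.1041, 0.0076]
tool_rot: [-0.632, 0.775, 0.006, 0.004]
ft_force: [-0.1, -0.4, -0.6]
grip_width: 0.0683
grasp_force: 0.2
```

Request:
{"api": "apply_moves", "payload": {
  "commands": [
    [-0.25,-0.02,0.004,0],
    [-0.25,-0.02,0.004,0],
    [-0.25,0,0.004,0],
    [-0.25,0,0.004,0],
    [-0.25,0,0.004,0]
  ]
}}

```text
clock: 33.62
eef_pos: [0.5359, -0.0797, 0.0081]
tool_rot: [-0.633, 0.774, 0.006, 0.005]
ft_force: [-1.2, -0.1, 1.0]
grip_width: 0.0685
grasp_force: 0.3
```

```bash
python3 -c "
from pan import *
t=cam('top','p12.png');e=edges(t);print(*e,sep='\n')
scans(t,(0,10,30,50,80))
w=unnest([-1,12]);go(w[0],w[1],7,-101.5);o,q,s=state();print(nest(q))"
```

```text
([78.0, 59.3], [52.6, 60.5], 177.3)
([52.6, 60.5], [48.7, 88.7], 97.8)
([48.7, 88.7], [-49.5, 86.7], -178.9)
([-49.5, 86.7], [-50.9, 62.2], -93.1)
([-50.9, 62.2], [-78.6, 58.3], -171.9)
([-78.6, 58.3], [-77.1, -9.3], -88.8)
([-77.1, -9.3], [-24.4, -9.2], 0.1)
([-6.3, 10.0], [33.5, -8.2], -24.6)
([33.5, -8.2], [77.9, -3.5], 6.1)
([77.9, -3.5], [78.0, 59.3], 89.9)
scan 0 -81.0 81.5
scan 10 -81.0 81.5
scan 30 -84.0 81.5
scan 50 -84.0 81.5
scan 80 -83.5 80.0
now [-2.596  0.308  0.055]
after [-2.596  0.311  0.055]
roll 0.0009 at [536.2 -78.8   8.1] -101.45 F [0.7 0.1 0.1] t 33.67
[  5.2157488  -39.91632506]
```

Request:
{"api": "apply_moves", "payload": {
  "commands": [
    [-0.25,0,0.004,0],
    [-0.25,0,0.004,0],
    [-0.25,0,0.004,0],
    [-0.25,0,0.004,0],
    [-0.25,0,0.004,0]
  ]
}}

```text
clock: 34.08
eef_pos: [0.5408, -0.0552, 0.0079]
tool_rot: [-0.633, 0.774, 0.006, 0.005]
ft_force: [0.8, -0.2, -0.1]
grip_width: 0.0688
grasp_force: 0.2
```

Request:
{"api": "apply_moves", "payload": {
  "commands": [
    [-0.2,0,0.004,0],
    [-0.2,0,0.004,0],
    [-0.2,0,0.004,0],
    [-0.2,0,0.004,0],
    [-0.2,0,0.004,0]
  ]
}}

```text
clock: 34.5
eef_pos: [0.5448, -0.0358, 0.0078]
tool_rot: [-0.633, 0.774, 0.006, 0.005]
ft_force: [-1.1, -0.5, -0.4]
grip_width: 0.0684
grasp_force: 0.2
```

```bash
python3 -c "
from pan import *
t=cam('top','p13.png');e=edges(t,.026);print(*e,sep='\n')
w=unnest([-1,15]);go(w[0],w[1],7,-101.5);o,q,s=state();print(nest(q))"
```

```text
([78.7, 104.6], [53.1, 105.6], 177.6)
([53.1, 105.6], [49.2, 134.0], 97.8)
([49.2, 134.0], [-49.6, 131.4], -178.5)
([-49.6, 131.4], [-51.0, 106.6], -93.1)
([-51.0, 106.6], [-78.8, 102.5], -171.5)
([-78.8, 102.5], [-78.2, 58.5], -89.1)
([-78.2, 58.5], [-32.1, 70.9], 15.1)
([-27.2, 58.7], [9.8, 53.4], -8.1)
([9.8, 53.4], [80.5, 64.3], 8.7)
([80.5, 64.3], [78.7, 104.6], 92.6)
now [-0.514  0.307  0.042]
after [-0.514  0.307  0.042]
roll 0.0005 at [545.  -35.    7.8] -101.47 F [ 0.6  1.1 -0.4] t 34.55
[5.14691007 4.71727396]
```

Request:
{"api": "apply_moves", "payload": {
  "commands": [
    [-0.12,0,0.002,0],
    [-0.12,0,0.002,0],
    [-0.12,0,0.002,0],
    [-0.1,0,0,0],
    [0,0,0,0]
  ]
}}

```text
clock: 34.97
eef_pos: [0.5467, -0.0267, 0.0079]
tool_rot: [-0.633, 0.774, 0.006, 0.005]
ft_force: [-0.2, -0.8, -0.3]
grip_width: 0.0682
grasp_force: 0.0
```

```bash
python3 -c "
from pan import *
t=cam('top','p14.png');e=edges(t,.024);print(*e,sep='\n')
w=unnest([-1,15]);go(w[0],w[1],7,-101.5);o,q,s=state();print(nest(q))"
```

```text
([77.7, 111.2], [54.3, 112.7], 176.3)
([54.3, 112.7], [45.6, 142.3], 106.4)
([45.6, 142.3], [-44.9, 141.5], -179.5)
([-44.9, 141.5], [-50.0, 113.7], -100.4)
([-50.0, 113.7], [-80.1, 109.0], -171.2)
([-80.1, 109.0], [-76.6, 72.2], -84.6)
([-76.6, 72.2], [-31.2, 77.9], 7.2)
([-31.2, 77.9], [11.7, 67.3], -13.9)
([11.7, 67.3], [79.8, 80.0], 10.6)
([79.8, 80.0], [77.7, 111.2], 94.0)
now [-0.098  0.309  0.044]
after [-0.098  0.309  0.044]
roll 0.0002 at [546.7 -26.9   7.9] -101.49 F [-0.2 -0.5  0.2] t 35.02
[ 5.17343937 13.03516278]
```

Request:
{"api": "apply_moves", "payload": {
  "commands": [
    [0.4,0,0,0],
    [0.4,0,-0.4,0],
    [0,0,-1,0],
    [0,0,-1,0],
    [0,0,-1,0]
  ]
}}

```text
clock: 35.43
eef_pos: [0.5428, -0.045, 0.0766]
tool_rot: [-0.632, 0.775, 0.006, 0.004]
ft_force: [-0.0, 0.6, 1.0]
grip_width: 0.0686
grasp_force: 0.0
```

Request:
{"api": "apply_moves", "payload": {
  "commands": [
    [0.8,0.8,-0.5,0],
    [0.8,0.8,-0.5,0],
    [0.8,0.8,-0.5,0],
    [0.8,0.8,0,0],
    [0.8,0.8,0,0]
  ]
}}

```text
clock: 35.85
eef_pos: [0.4486, -0.1082, 0.1062]
tool_rot: [-0.632, 0.775, 0.005, 0.005]
ft_force: [0.3, -0.5, -0.1]
grip_width: 0.068
grasp_force: 0.0
```

Request:
{"api": "apply_moves", "payload": {
  "commands": [
    [0.8,0.8,0,0],
    [0.8,0.8,0,0],
    [0.3,0.8,0,0],
    [0,0.8,0,0],
    [0,0.5,0,0]
  ]
}}

```text
clock: 36.27
eef_pos: [0.3669, -0.1298, 0.1048]
tool_rot: [-0.632, 0.775, 0.006, 0.004]
ft_force: [-0.1, 0.5, -0.2]
grip_width: 0.0679
grasp_force: 0.0
```

Run:
```python
from pan import *
t=cam('top');s=cam('side')
print(*edges(t,.024),sep='\n');go(0,0,0,0)
im=t['image']
A=cv2.resize(im[180:310,240:430],(570,390),interpolation=cv2.INTER_CUBIC)
B=cv2.resize(im[235:325,435:515],(230,259),interpolation=cv2.INTER_CUBIC)
C=cv2.resize(s['image'][185:310,260:460],(336,210),interpolation=cv2.INTER_CUBIC)
D=np.zeros((600,800,3),np.uint8);D[:390,:570]=A;D[:259,570:]=B;D[390:600,:336]=C
cv2.imwrite('pics/fin.png',D)
```

```text
([77.7, 111.2], [54.3, 112.7], 176.3)
([54.3, 112.7], [43.4, 141.8], 110.6)
([43.4, 141.8], [-49.2, 140.6], -179.2)
([-49.2, 140.6], [-50.5, 115.8], -93.1)
([-50.5, 115.8], [-80.1, 109.0], -167.1)
([-80.1, 109.0], [-79.2, 23.0], -89.4)
([-79.2, 23.0], [80.6, 23.6], 0.2)
([80.6, 23.6], [77.7, 111.2], 91.9)
now [-2.643 19.289  5.237]
after [-18.365  -6.464   5.237]
roll -1.6932 at [ 367.3 -129.3  104.7] -101.59 F [ 1.1  0.4 -0.1] t 36.37
```

View pics/fin.png

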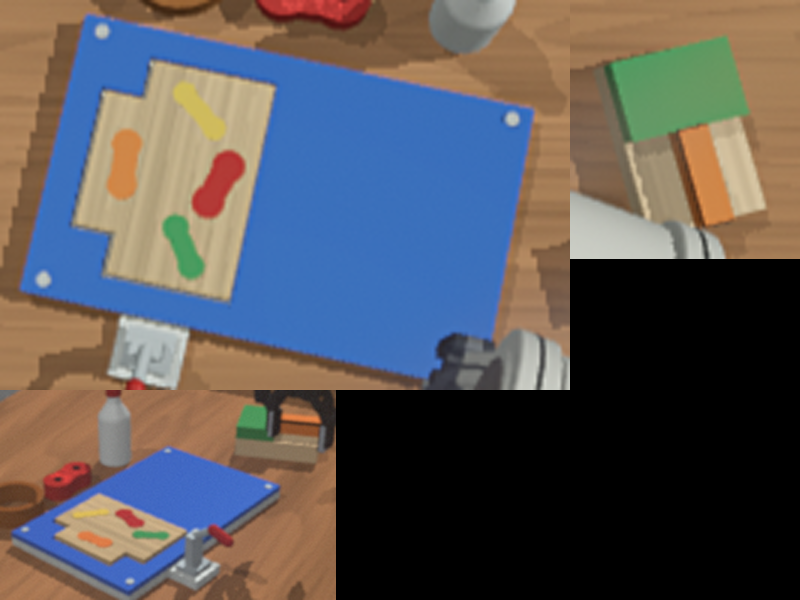

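The final view shows the panel in the pocket: rear edge at y ≈ 23 mm in the nest frame, centred, yaw ≈ 0. The scraper's handle is against the green cover, at about (705,130), and the glue, tape and hold are where they were. I'm handing in.

```bash
python3 -c "
from h import *
print(bot.job_done())"
```

```text
the job is handed in; nothing more can be done
None
```

I handed the job in at about 36 s: the scraper is in the rack slot with its handle against the cover, and the panel lies square and centred in the nest pocket; the glue, tape and hold were not touched.

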